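Put the file stand home and stand the files in it

TASK

The heavy file stand has been pulled away from the steel rail across the bench: first slide it back, without lifting or tipping it, until its far long side is flush against the rail along its whole length. Then take the two files from the sloping rest and stand them handle up in the stand's two cups, one in each (either way round): lower each file in rather than dropping it from above the cup, so that it ends fully down with the stand still flush. Leave the jar, the wood offcuts and the hammer where they are.

Things in the scene. Friction and masses are not known exactly. Their poses are not given: they have to be found in the camera images.
- rail: Dark steel bar screwed to the bench (fixed), 640 mm long along its own y, 20 mm thick along x, 30 mm high. Origin at the centre of its underside; +x points away from the robot.
- rail_face (a point): Middle of the rail's long face that looks towards the robot, 15 mm above the bench; axes as the rail: +x points into the rail, y runs along it. The stand's far side belongs against this face, anywhere along the rail where it fits (it need not be shifted along the rail).
- stand: Loose file stand, 1.1 to 1.8 kg (up to 12 N to slide): aluminium slab 80 (x) x 200 (y) x 36 mm high with two upright steel tube cups on it. Origin at the centre of its underside; +x points to its far side (to the rail), y along its length. Its middle starts 45 to 75 mm short of the rail, turned up to 15 degrees. Pushed at one end it turns as it goes: push its near side at the two ends by turns.
- front_left (a point): Corner of the stand's base, at half the base's height (18 mm above the bench); axes as the stand. Far side (the side for the rail), +y end.
- front_right (a point): Corner of the stand's base, at half the base's height (18 mm above the bench); axes as the stand. Far side (the side for the rail), -y end.
- rear_left (a point): Corner of the stand's base, at half the base's height (18 mm above the bench); axes as the stand. Near side (the upright face to push), +y end.
- rear_right (a point): Corner of the stand's base, at half the base's height (18 mm above the bench); axes as the stand. Near side (the upright face to push), -y end.
- cup_left (a point): Centre of the mouth of the stand's +y cup, 132 mm above the bench: a steel tube of 42 mm outer and 34 mm inner diameter, its top 16 mm flared like a funnel to 50 mm inside, 58 mm outside at the rim; 91 mm deep to its inner floor (41 mm above the bench). Axes as the stand. The two cups are 120 mm apart.
- cup_right (a point): Centre of the mouth of the stand's -y cup, of the same size, 132 mm above the bench.
- rest: Fixed plywood file rest, 160 x 180 mm: a board rising at 30 degrees to its +x, with two guided lanes at y = +50 and -50 mm. Origin at the centre of its underside. A file's tip lies at x = -90, z = 22 mm, its axis rising to +x; the board ends 140 mm up the file, so the last 60 mm of the handle stick out free on all sides.
- flat_file: Loose file, 200 mm long, 0.12 kg: dark steel flat blade 20 mm wide and 6 mm thick, 105 mm long, 14 mm wide over the first 22 mm; then a straight round wooden handle, 26 mm in diameter, 118 to 195 mm from the tip. Origin at the tip; +z runs along the file from tip to handle end. Starts in either lane of the rest, tip low, handle up the slope, about 30 degrees above level; balances 90 to 105 mm from the tip.
- round_file: Loose file, 200 mm long, 0.12 kg: dark steel round blade of 16 mm diameter, 105 mm long, tapering to 12 mm at the tip; then a straight round wooden handle, 26 mm in diameter, 118 to 195 mm from the tip. Origin at the tip; +z runs along the file from tip to handle end. Starts in either lane of the rest, tip low, handle up the slope, about 30 degrees above level; balances 90 to 105 mm from the tip.
- jar: Bystander: closed glass jar with a steel cap, 60 mm in diameter, 85 mm high; origin at the centre of its underside.
- offcuts: Bystander: two pale wood offcuts fixed one on the other, 60 x 180 x 42 mm, beyond the rail; origin at the centre of the underside.
- hammer: Bystander: hammer, 260 mm long, lying along the bench beyond the rail; origin at its underside, half-way along.
Mind the look-alikes: they are no part of the job. What is shaped like the flat_file but green or red is not meant.

How it is judged:
By the outcome, as a careful person would: the job done as asked, in the order asked, and still so for the second after the job is handed in, with the robot touching nothing.
It also fails if it takes over 72 s, if anything falls off the work surface, if the arm or the gripper's body presses on something with over 40 N, if the wrist force passes 120 N, or if a joint passes its speed limit or range.

ROBOT

A 7-joint arm with a two-finger parallel gripper is mounted at the origin on the work surface. World frame = base frame: x ahead of the robot, y to its left, z up, the work surface at z = 0. Lengths are in m, angles in rad, forces in N, time in s.
With the tool pointing down it reaches from about 0.4 to 0.875 m from the base axis. Payload 19.3 kg.
Tool frame: the origin (TCP) lies on the centre line of the jaws, within the pads' length; the fingertips stand 8 mm ahead of it and the grasp point (between the pads) lies 11 mm behind it (bot.tip_extent is the distance from the TCP to the fingertips, in m); x points along the fingers, y is the direction in which the jaws open and shut, and the axes are right-handed (so a half turn about x gives the same grasp; the last joint's range is limited). The gripper opens to 85 mm and grips with 20 to 120 N. Pads are 22 mm wide; open, the fingers measure 114 mm over their backs; the gripper's body (76 mm by 85 mm) begins 54 mm behind the grasp point. The pads swing forward as they close: fully open they stand 13 mm farther back than shut.
Start: joints at [1.173, 0.521, -0.036, 1.599, 0.021, 1.021, -0.113], TCP at [0.201, -0.592, 0.239] pointing down, gripper open.
Joint ranges: [-2.91, 2.91], [-0.3, 2.13], [-1.5, 1.42], [0.17, 2.43], [-1.26, 4.41], [0.16, 1.93], [-2.52, 2.52]. Speed limits (rad/s): [1.89, 1.89, 2.39, 2.39, 3.01, 3.01, 3.01].

INTERFACE

Orientations are given as [roll, pitch, yaw] about the fixed x, y, z axes, in that order (R = Rz(yaw) Ry(pitch) Rx(roll)).
In Python, from workcell import sensors, imaging, order, bot gives the robot as it stands.
- The arm moves only by the tool arm_command, never from a script. Its argument "commands" is a list of rows, each an object of numbers: "dx", "dy", "dz": the shift along the tool's x, y, z in cm; "twist": the turn about the tool's x in rad. A call has 1 to 12 rows; each row is the pose to reach, as a shift and turn from the pose measured when the call began, along the tool's axes at that moment; what a row does not reach only later rows make up. A row lasts 1/12 s, in which the tool goes at most 41.7 mm and 7.16 degrees, less where a joint would pass 70% of its speed; a pose out of reach is approached as far as the arm can. A call with a gripper value outside its range is refused whole. "grip" is the closure, from -1 (fully open) to 1 (shut), set as the call begins (left out, the last holds). The fingers move at their own pace and stop on an object; "squeeze" is the grip in N (left out, the last holds). Time passes only in rows, so rows that repeat a pose let the fingers close. It gives the time, the measured TCP pose, the force and the opening at its end, in the units of the state.
- sensors.observe(): the state, without advancing time (a new reading comes with each control period).
- imaging.grab_frame(name): name is "scene" or "top"; returns the picture (480x640x3 uint8, red, green, blue); there is no depth.
- imaging.camera_info(name): a dict with "fx", "fy", "cx", "cy" (pixels), "origin" and "attitude" of the camera in the world. Camera axes: x right, y down, z forward; pixel columns grow to the right and rows downward; lengths in m; the calibration is good to about 2 mm. A picture is of the moment at which its call begins. camera_info takes no time and is no camera call.
- order.job_done(): hands the job in, once; it reports no verdict.
The state is a dict: "clock": time; "qpos": joint angles; "qd": joint speeds; "joint_efforts": joint torques, N m; "position": TCP position; "tool_rot": TCP orientation; "force": force on the tool from outside, world axes, zero at the start; "moment": the same for the moment, N m; "grip_width": finger opening in m.
Only numpy, scipy, OpenCV 4.12 (cv2) and the standard library are available. Lean on these libraries where they do the work, as an engineer would, in place of code of your own. Each camera call takes 0.05 s, during which the arm holds its last target.

## Working session

There is one attempt and no reset: what is moved stays moved. The work goes in short steps, Python scripts to look and compute and a tool call to move; the robot and the scene stay as the last step left them, time stands still between calls to the robot, and variables do not carry over. Pictures are saved under pics/ and viewed, and the job is handed in when it is done.

Besides the shell and the picture viewer there is one more tool, called after "Request:" as name([rows], argument=value, ...), one row to a line, values as JSON. arm_command: Moves the arm, as the interface text tells. Its arguments: {"type":"object","properties":{"commands":{"type":"array"},"grip":{"type":"number"},"squeeze":{"type":"number"}},"required":["commands"]}

```bash
ls; mkdir -p pics; python3 - <<'E'
from workcell import sensors, imaging, order, bot
import cv2
print(sensors.observe())
for n in("scene","top"):
    print(imaging.camera_info(n)); cv2.imwrite(f"pics/{n}0.png",imaging.grab_frame(n)[:,:,::-1])
print([a for a in dir(bot) if a[0]!='_'])
E
```

```text
pics
{'clock': 0.0, 'qpos': array([ 1.17279583,  0.52202965, -0.03626977,  1.59998933,  0.02121173,
        1.02111764, -0.11280939]), 'qd': array([ 2.43824350e-03,  1.46542831e-03, -9.10414753e-04,  1.12164043e-03,
        1.30935988e-03, -8.83484944e-05, -8.49676946e-04]), 'joint_efforts': array([-3.85971396e-05, -9.27108622e+01,  1.97938442e+00, -3.69921756e+01,
        1.77041598e-02,  8.24089773e-03,  3.47762565e-06]), 'position': array([ 0.20105136, -0.59143456,  0.23872333]), 'tool_rot': array([-1.46552852,  1.56963707,  2.0038011 ]), 'force': array([ 0.34106343,  0.28707375, -0.51071183]), 'moment': array([-0.05399676,  0.00437379,  0.01953274]), 'grip_width': 0.08525877934389445}
{'fx': 463.63028135533057, 'fy': 463.63028135533057, 'cx': 325.0961308463749, 'cy': 244.37308151158203, 'origin': array([ 1.19169163, -0.19598795,  0.98882722]), 'attitude': array([-2.44282498,  0.01231733,  1.17346249])}
{'fx': 574.4048974713551, 'fy': 574.4048974713551, 'cx': 325.4199628162076, 'cy': 248.46017379331283, 'origin': array([0.296038  , 0.06138529, 1.57104661]), 'attitude': array([-2.99728033,  0.01247488, -1.54667493])}
['IKError', 'tip_extent']
```

View pics/scene0.png

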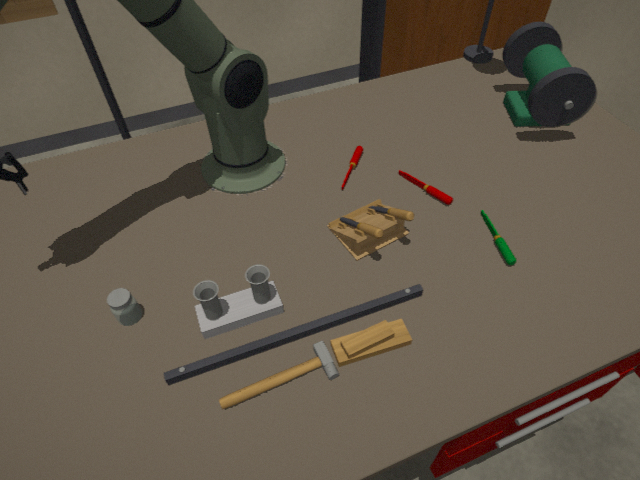

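View pics/top0.png

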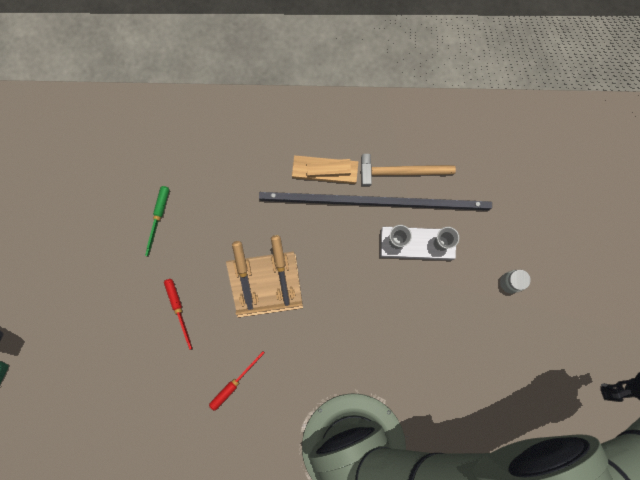

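The top view has +x up and +y left. It shows the rail from (260,196) to (491,206), the stand around (418,243), the rest around (265,283) with both files, and the jar at (516,282). I'll enlarge these areas.

```bash
cat > h.py <<'E'
import numpy as np, cv2
from scipy.spatial.transform import Rotation as R
from workcell import sensors, imaging, order, bot
def cam(n):
    c=imaging.camera_info(n); return c, R.from_euler('xyz',c['attitude']).as_matrix(), np.array(c['origin'])
def unproj(n,u,v,z):
    c,M,o=cam(n); d=M@np.array([(u-c['cx'])/c['fx'],(v-c['cy'])/c['fy'],1.]); return o+d*(z-o[2])/d[2]
def proj(n,p):
    c,M,o=cam(n); q=M.T@(np.asarray(p)-o); return np.array([c['fx']*q[0]/q[2]+c['cx'],c['fy']*q[1]/q[2]+c['cy']])
def crop(im,x0,y0,x1,y1,k,fn):
    a=cv2.resize(im[y0:y1,x0:x1,::-1],None,fx=k,fy=k,interpolation=cv2.INTER_CUBIC)
    for x in range((x0+9)//10*10,x1,10):
        cv2.line(a,((x-x0)*k,0),((x-x0)*k,4 if x%50 else 10),(0,255,255),1)
        if x%20==0: cv2.putText(a,str(x),((x-x0)*k-8,20),0,.35,(0,255,255),1)
    for y in range((y0+9)//10*10,y1,10):
        cv2.line(a,(0,(y-y0)*k),(4,(y-y0)*k),(0,255,255),1)
        if y%20==0: cv2.putText(a,str(y),(6,(y-y0)*k+4),0,.35,(0,255,255),1)
    cv2.imwrite(fn,a)
E
python3 - <<'E'
from h import *
t=cv2.imread('pics/top0.png')[:,:,::-1]; s=cv2.imread('pics/scene0.png')[:,:,::-1]
crop(t,370,180,500,275,6,'pics/t_stand.png')
crop(t,220,225,310,325,6,'pics/t_rest.png')
crop(s,180,250,300,345,6,'pics/s_stand.png')
crop(s,320,190,420,265,8,'pics/s_rest.png')
E
```

```text
(no output)
```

View pics/t_stand.png

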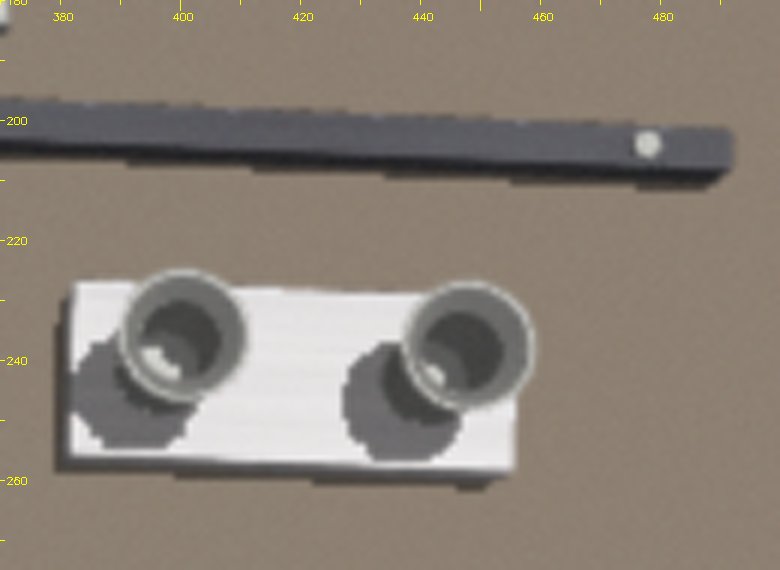

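View pics/t_rest.png

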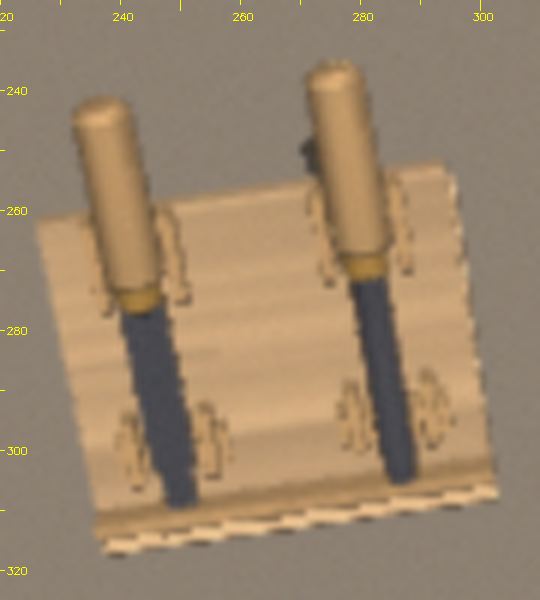

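View pics/s_stand.png

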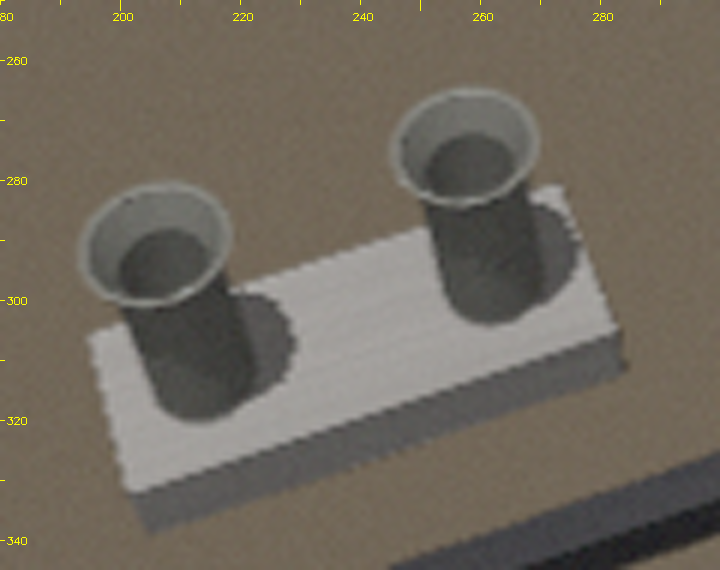

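View pics/s_rest.png

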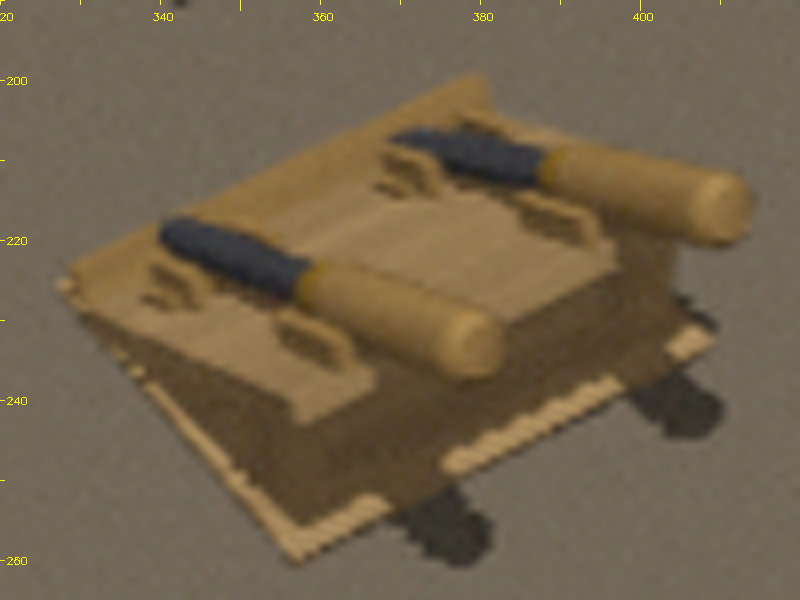

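```bash
python3 - <<'E'
from h import *
t=cv2.imread('pics/top0.png')[:,:,::-1]; s=cv2.imread('pics/scene0.png')[:,:,::-1]
a=[(t,250,185,310,220),(t,445,185,505,220),(s,155,355,215,390),(s,380,275,440,310),(t,495,260,535,300)]
for i,(im,*b) in enumerate(a):
    crop(im,*b,6,f'pics/r{i}.png')
ims=[cv2.imread(f'pics/r{i}.png') for i in range(4)]
cv2.imwrite('pics/rails.png',np.vstack([np.hstack(ims[:2]),np.hstack(ims[2:])]))
E
```

```text
(no output)
```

View pics/rails.png

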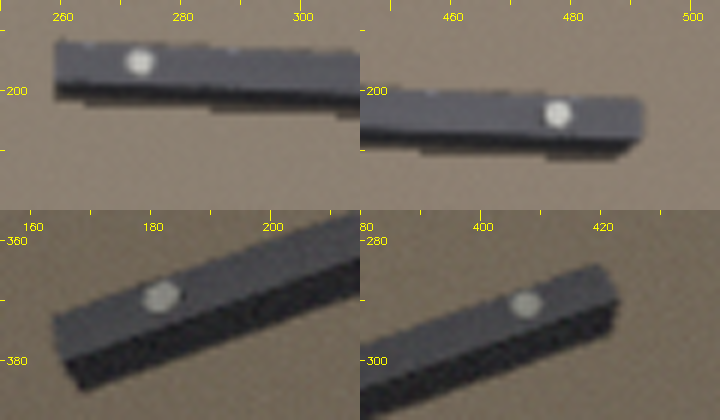

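```bash
cat > fit.py <<'E'
from h import *
from scipy.optimize import least_squares
def fit(pts,x0):
    cams={n:cam(n) for n in('top','scene')}
    def pr(n,p):
        c,M,o=cams[n]; q=M.T@(p-o); return np.array([c['fx']*q[0]/q[2]+c['cx'],c['fy']*q[1]/q[2]+c['cy']])
    def w(x,p):
        c,s=np.cos(x[2]),np.sin(x[2]); return np.array([x[0]+c*p[0]-s*p[1],x[1]+s*p[0]+c*p[1],p[2]])
    f=lambda x:np.concatenate([pr(n,w(x,p))-uv for n,p,uv in pts])
    r=least_squares(f,x0,loss='soft_l1'); return r.x,np.round(f(r.x).reshape(-1,2),1)
E
python3 - <<'E'
from fit import *
T,S='top','scene'
rail=[(T,(.01,.32,.03),(259,191.7)),(T,(-.01,.32,.03),(259,199)),(T,(.01,-.32,.03),(491.8,201.3)),(T,(-.01,-.32,.03),(491.5,208)),
(S,(-.01,-.32,.03),(164,372.5)),(S,(.01,-.32,.03),(166.5,380)),(S,(.01,.32,.03),(423,290)),(S,(-.01,.32,.03),(420,283.7)),(S,(.01,-.32,0),(168.8,385.3)),(S,(.01,.32,0),(422,295.7))]
st=[(T,(.04,.1,.036),(382,227)),(T,(-.04,.1,.036),(381.5,256)),(T,(-.04,-.1,.036),(455.5,258.5)),(T,(0,.06,.132),(400.3,236)),(T,(0,-.06,.132),(448,237.5)),
(S,(-.04,-.1,.036),(194.5,305.5)),(S,(.04,-.1,.036),(201.5,332)),(S,(.04,.1,.036),(282.5,304.5)),(S,(-.04,.1,.036),(273,281.5)),(S,(.04,-.1,0),(204.5,338.5)),(S,(.04,.1,0),(284,312)),(S,(0,-.06,.132),(206,290.3)),(S,(0,.06,.132),(257.2,274.5))]
def fp(l,y): return (-.09+l*np.cos(np.pi/6),y,.022+l*.5)
rs=[(T,fp(0,.05),(250,309)),(T,fp(0,-.05),(287,305)),(T,fp(.105,.05),(243.3,277)),(T,fp(.105,-.05),(281,270.5)),
(S,fp(.105,.05),(388,211.5)),(S,fp(.105,-.05),(357.5,225)),(S,fp(.197,.05),(411,216)),(S,fp(.197,-.05),(379.5,233)),(T,fp(.197,.05),(236.5,244)),(T,fp(.197,-.05),(275.3,238)),
(S,(.08,-.09,0),(357,260)),(S,(.08,.09,0),(408.5,232))]
for n,p,x0 in(('rail',rail,(.4,.1,0)),('stand',st,(.3,-.1,0)),('rest',rs,(.2,.2,0))):
    x,e=fit(p,x0); print(n,x.round(4),np.degrees(x[2]).round(2)); print(e.tolist())
print('jar',unproj(T,516,280,.085))
E
```

```text
rail [ 0.6583 -0.0451 -0.0215] -1.23
[[-0.6, -0.7], [-1.1, -0.9], [-0.1, -0.6], [0.1, -0.1], [-0.8, -0.5], [-1.8, -0.0], [0.7, -1.2], [-0.2, -0.9], [-0.4, 0.3], [-0.0, -0.1]]
stand [ 0.5414 -0.1643 -0.0146] -0.84
[[-0.4, -0.7], [-0.7, -0.5], [-0.1, -0.3], [-0.1, -0.5], [-0.4, -0.3], [-0.5, -0.5], [-0.5, 0.0], [0.1, -0.3], [-0.5, -2.1], [-0.2, 1.0], [-0.2, 0.1], [-0.4, -0.4], [-0.1, -1.1]]
rest [0.4423 0.2491 0.1728] 9.9
[[0.7, 2.5], [0.5, 0.9], [0.0, -0.7], [0.1, 0.1], [0.7, -1.5], [1.4, -0.2], [-1.6, 0.1], [-1.3, -0.9], [0.1, -0.1], [-0.0, 0.1], [5.6, 8.1], [6.4, 8.0]]
jar [ 0.4401816  -0.40905554  0.085     ]
```

View pics/r4.png

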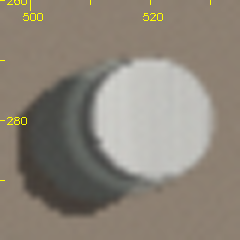

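```bash
cat >> h.py <<'E'
def state():
    s=sensors.observe(); return s,np.array(s['position']),R.from_euler('xyz',s['tool_rot']).as_matrix()
def plan(target,ydir=None):
    """target world TCP; ydir: world yaw(rad) wanted for tool y (mod pi)"""
    s,p,M=state(); d=M.T@(np.asarray(target)-p)*100
    tw=0
    if ydir is not None:
        v=M.T@np.array([np.cos(ydir),np.sin(ydir),0]); tw=np.arctan2(v[2],v[1]); 
        tw=(tw+np.pi/2)%np.pi-np.pi/2
    print('d(cm) %.2f %.2f %.2f twist %.3f rows %.1f'%(*d,tw,max(np.linalg.norm(d)/4.17,abs(np.degrees(tw))/7.16)))
def show():
    s,p,M=state(); print('t %.2f'%s['clock'],'p',p.round(4),'F',np.round(s['force'],1),'w %.4f'%s['grip_width']); print(M.round(3)); print('q7 %.2f'%s['qpos'][6])
E
python3 - <<'E'
from h import *
show(); print(bot.tip_extent)
n=np.array([np.cos(-.0215),np.sin(-.0215)])
c=np.array([.5414,-.1643]); t=c-n*(.04+.057+.02); print(t)
plan([*t,.2],-.0215); plan([*t,.02],-.0215)
E
```

```text
t 0.10 p [ 0.2011 -0.5915  0.2388] F [-0.1 -0.1  1.3] w 0.0849
[[-0.     0.322 -0.947]
 [ 0.001 -0.947 -0.322]
 [-1.    -0.001  0.   ]]
q7 -0.11
0.008
[ 0.42442704 -0.16178469]
d(cm) 3.91 -33.49 -34.98 twist -1.222 rows 11.7
d(cm) 21.91 -33.47 -34.98 twist -1.222 rows 12.7
```

Request:
arm_command([
  {"dx": 0,"dy": -33.5,"dz": -35,"twist": -1.222},
  {"dx": 0,"dy": -33.5,"dz": -35,"twist": -1.222},
  {"dx": 0,"dy": -33.5,"dz": -35,"twist": -1.222},
  {"dx": 0,"dy": -33.5,"dz": -35,"twist": -1.222},
  {"dx": 0,"dy": -33.5,"dz": -35,"twist": -1.222},
  {"dx": 0,"dy": -33.5,"dz": -35,"twist": -1.222},
  {"dx": 0,"dy": -33.5,"dz": -35,"twist": -1.222},
  {"dx": 0,"dy": -33.5,"dz": -35,"twist": -1.222},
  {"dx": 0,"dy": -33.5,"dz": -35,"twist": -1.222},
  {"dx": 0,"dy": -33.5,"dz": -35,"twist": -1.222},
  {"dx": 0,"dy": -33.5,"dz": -35,"twist": -1.222},
  {"dx": 0,"dy": -33.5,"dz": -35,"twist": -1.222},
], grip=-1)

```text
clock: 1.1
position: [0.4258, -0.158, 0.2392]
tool_rot: [3.014, 1.569, 1.426]
force: [0.5, -1.4, -0.7]
grip_width: 0.0854
```

```bash
python3 - <<'E'
from h import *
show(); plan([.4244,-.1618,.06],-.0215);plan([.4244,-.1618,.018],-.0215)
E
```

```text
t 1.10 p [ 0.4258 -0.158   0.2392] F [ 0.5 -1.4 -0.7] w 0.0854
[[ 0.     1.    -0.018]
 [ 0.002 -0.018 -1.   ]
 [-1.     0.    -0.002]]
q7 0.03
d(cm) 17.92 -0.14 0.41 twist 0.004 rows 4.3
d(cm) 22.12 -0.14 0.42 twist 0.004 rows 5.3
```

Request:
arm_command([
  {"dx": 4,"dy": -0.1,"dz": 0.4},
  {"dx": 8,"dy": -0.1,"dz": 0.4},
  {"dx": 12,"dy": -0.1,"dz": 0.4},
  {"dx": 16,"dy": -0.1,"dz": 0.4},
  {"dx": 19,"dy": -0.1,"dz": 0.4},
  {"dx": 21,"dy": -0.1,"dz": 0.4},
  {"dx": 22,"dy": -0.1,"dz": 0.4},
  {"dx": 22,"dy": -0.1,"dz": 0.4},
])

```text
validation failed for argument at $.co...
```

```bash
python3 - <<'E'
from h import *
show(); t=imaging.grab_frame('top'); crop(t,370,180,500,310,5,'pics/a1.png')
s=imaging.grab_frame('scene'); crop(s,140,200,300,345,5,'pics/a2.png')
E
```

```text
t 1.10 p [ 0.4258 -0.158   0.2392] F [ 0.5 -1.4 -0.7] w 0.0854
[[ 0.     1.    -0.018]
 [ 0.002 -0.018 -1.   ]
 [-1.     0.    -0.002]]
q7 0.03
```

View pics/a1.png

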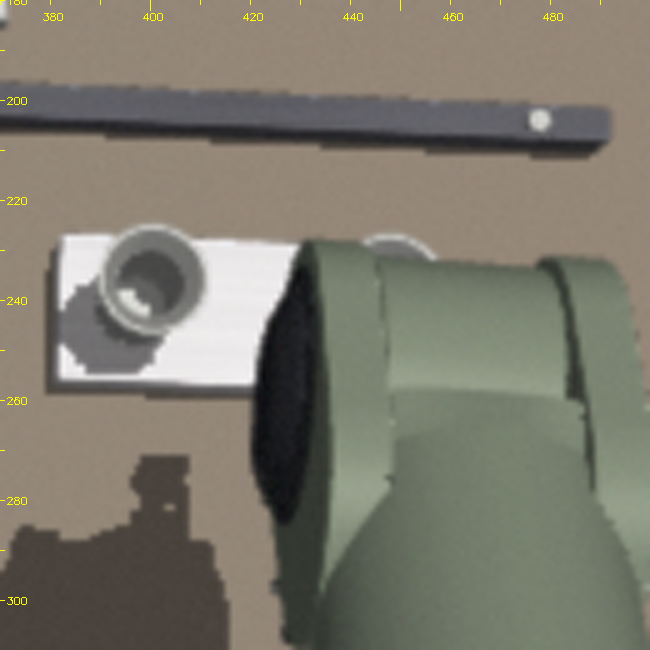

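View pics/a2.png

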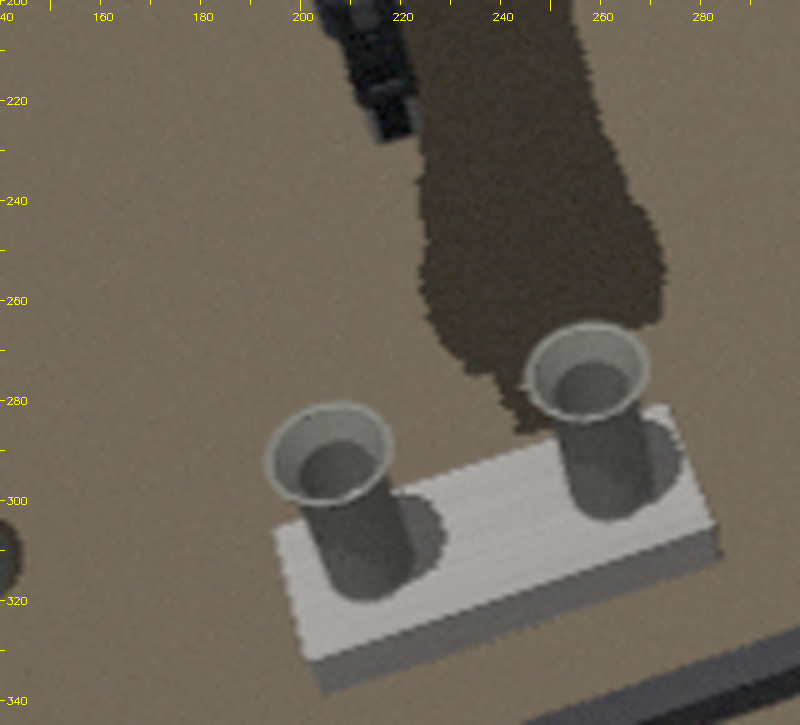

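The call was refused, probably because "twist" was left out. I'll send it again with all four keys.

Request:
arm_command([
  {"dx": 4,"dy": -0.1,"dz": 0.4,"twist": 0},
  {"dx": 8,"dy": -0.1,"dz": 0.4,"twist": 0},
  {"dx": 12,"dy": -0.1,"dz": 0.4,"twist": 0},
  {"dx": 16,"dy": -0.1,"dz": 0.4,"twist": 0},
  {"dx": 19,"dy": -0.1,"dz": 0.4,"twist": 0},
  {"dx": 21,"dy": -0.1,"dz": 0.4,"twist": 0},
  {"dx": 22,"dy": -0.1,"dz": 0.4,"twist": 0},
  {"dx": 22,"dy": -0.1,"dz": 0.4,"twist": 0},
])

```text
clock: 1.87
position: [0.4244, -0.161, 0.0176]
tool_rot: [-2.391, 1.567, 2.307]
force: [-0.3, -0.1, -0.1]
grip_width: 0.0854
```

```bash
python3 - <<'E'
from h import *
show(); 
s=imaging.grab_frame('scene'); crop(s,140,200,300,345,5,'pics/b2.png')
E
```

```text
t 1.87 p [ 0.4244 -0.161   0.0176] F [-0.3 -0.1 -0.1] w 0.0854
[[-0.002  1.    -0.015]
 [ 0.003 -0.015 -1.   ]
 [-1.    -0.003 -0.003]]
q7 -0.24
```

View pics/b2.png

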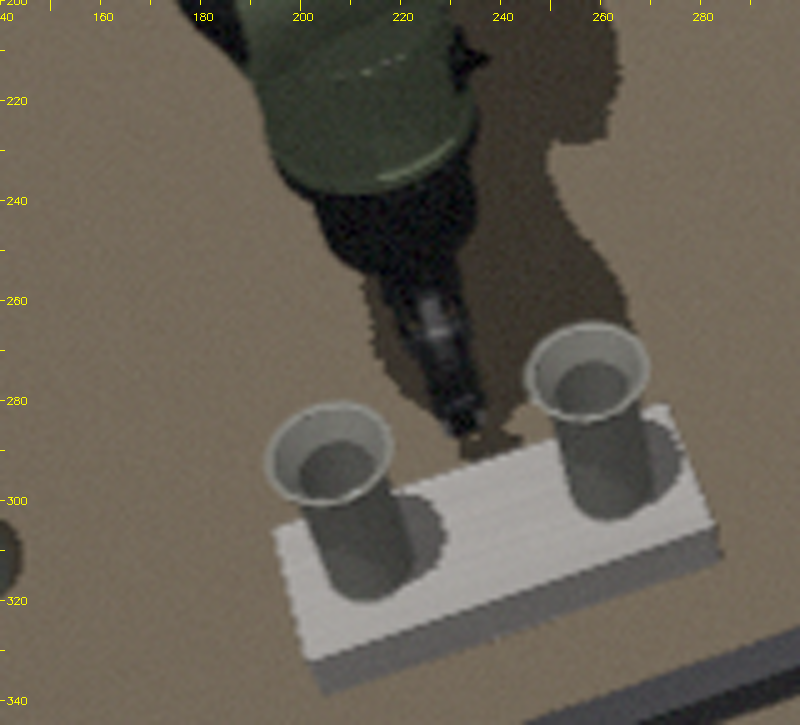

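Request:
arm_command([
  {"dx": 0,"dy": 0.8,"dz": 0,"twist": 0},
  {"dx": 0,"dy": 1.4,"dz": 0,"twist": 0},
  {"dx": 0,"dy": 1.8,"dz": 0,"twist": 0},
  {"dx": 0,"dy": 2.2,"dz": 0,"twist": 0},
  {"dx": 0,"dy": 2.6,"dz": 0,"twist": 0},
  {"dx": 0,"dy": 3.0,"dz": 0,"twist": 0},
  {"dx": 0,"dy": 3.4,"dz": 0,"twist": 0},
  {"dx": 0,"dy": 3.8,"dz": 0,"twist": 0},
  {"dx": 0,"dy": 4.2,"dz": 0,"twist": 0},
  {"dx": 0,"dy": 4.6,"dz": 0,"twist": 0},
  {"dx": 0,"dy": 5.0,"dz": 0,"twist": 0},
  {"dx": 0,"dy": 5.0,"dz": 0,"twist": 0},
])

```text
clock: 2.92
position: [0.4737, -0.1626, 0.0198]
tool_rot: [-1.821, 1.567, 2.876]
force: [-17.3, -0.8, 20.6]
grip_width: 0.0855
```

```bash
python3 - <<'E'
from h import *
show(); 
s=imaging.grab_frame('scene'); crop(s,160,230,320,365,5,'pics/c2.png')
E
```

```text
t 2.92 p [ 0.4737 -0.1626  0.0198] F [-17.3  -0.8  20.6] w 0.0855
[[-0.004  1.    -0.016]
 [ 0.001 -0.016 -1.   ]
 [-1.    -0.004 -0.001]]
q7 -0.22
```

View pics/c2.png

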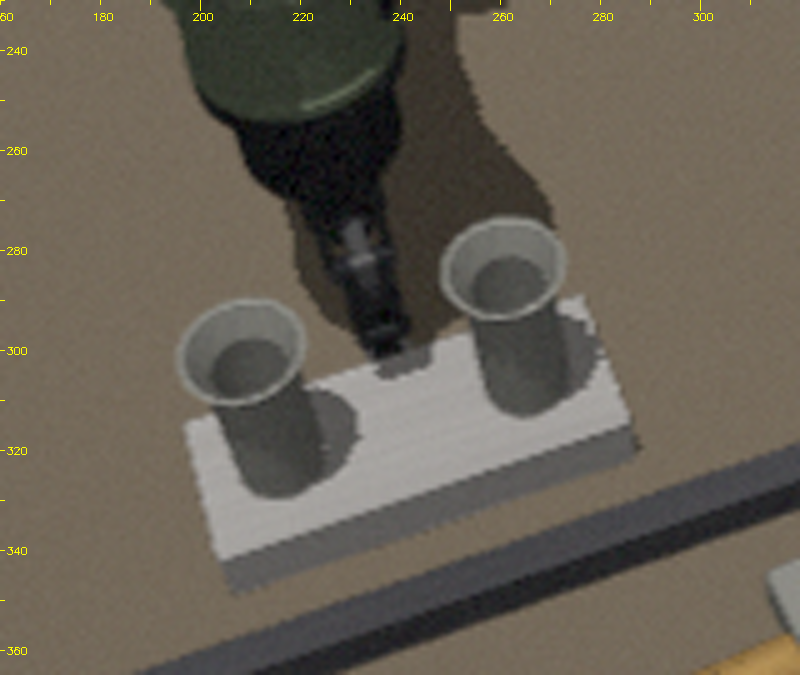

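Request:
arm_command([
  {"dx": 0,"dy": -0.6,"dz": 0,"twist": 0},
  {"dx": 0,"dy": -1.2,"dz": 0,"twist": 0},
  {"dx": -0.5,"dy": -1.2,"dz": 0,"twist": 0},
  {"dx": -0.8,"dy": -1.2,"dz": 0,"twist": 0},
  {"dx": -0.8,"dy": -1.2,"dz": 0,"twist": 0},
])

```text
clock: 3.38
position: [0.4625, -0.1626, 0.0287]
tool_rot: [-1.959, 1.569, 2.737]
force: [-0.1, -0.8, 0.4]
grip_width: 0.0855
```

```bash
python3 - <<'E'
from h import *
show(); 
t=imaging.grab_frame('top'); crop(t,370,180,500,275,6,'pics/d1.png')
s=imaging.grab_frame('scene'); crop(s,160,240,300,365,6,'pics/d2.png')
E
```

```text
t 3.38 p [ 0.4625 -0.1626  0.0287] F [-0.1 -0.8  0.4] w 0.0855
[[-0.002  1.    -0.016]
 [ 0.001 -0.016 -1.   ]
 [-1.    -0.002 -0.001]]
q7 -0.22
```

View pics/d1.png

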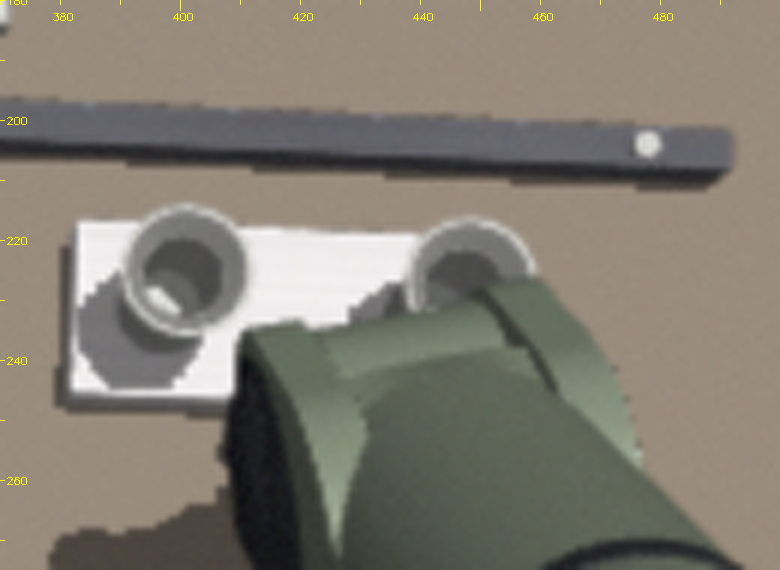

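View pics/d2.png

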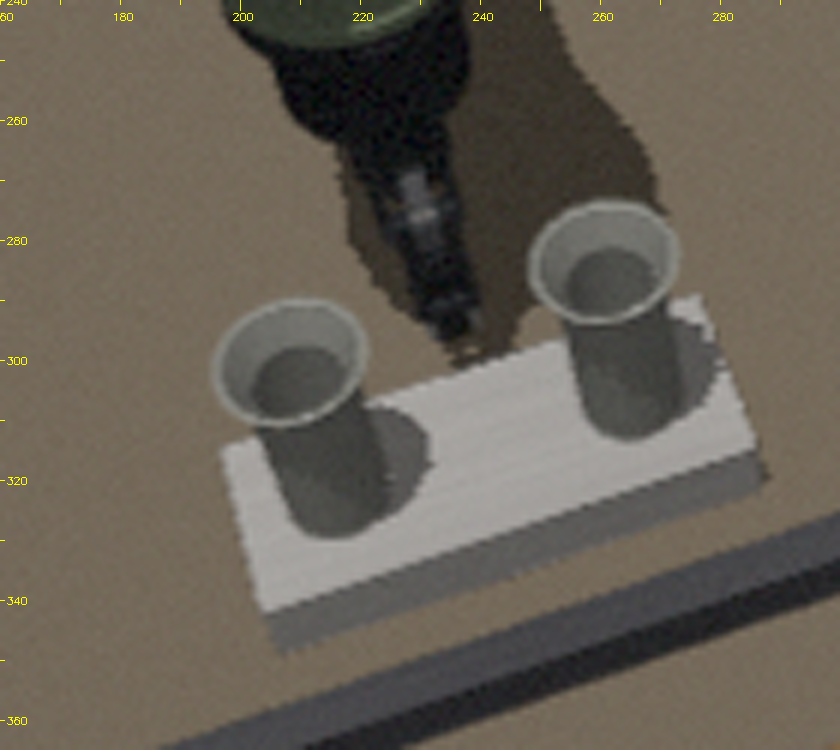

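Request:
arm_command([
  {"dx": 0,"dy": 0.6,"dz": 0,"twist": 0},
  {"dx": 0,"dy": 1.0,"dz": 0,"twist": 0},
  {"dx": 0,"dy": 1.3,"dz": 0,"twist": 0},
  {"dx": 0,"dy": 1.6,"dz": 0,"twist": 0},
  {"dx": 0,"dy": 1.9,"dz": 0,"twist": 0},
  {"dx": 0,"dy": 2.2,"dz": 0,"twist": 0},
  {"dx": 0,"dy": 2.5,"dz": 0,"twist": 0},
  {"dx": 0,"dy": 2.8,"dz": 0,"twist": 0},
  {"dx": 0,"dy": 3.1,"dz": 0,"twist": 0},
  {"dx": 0,"dy": 3.4,"dz": 0,"twist": 0},
  {"dx": 0,"dy": 3.7,"dz": 0,"twist": 0},
  {"dx": 0,"dy": 4.0,"dz": 0,"twist": 0},
])

```text
clock: 4.48
position: [0.5004, -0.1634, 0.0277]
tool_rot: [-1.647, 1.564, 3.049]
force: [-13.6, 0.4, 10.9]
grip_width: 0.0853
```

```bash
python3 - <<'E'
from h import *
show(); 
t=imaging.grab_frame('top'); crop(t,370,180,500,275,6,'pics/e1.png')
s=imaging.grab_frame('scene'); crop(s,160,240,300,365,6,'pics/e2.png')
E
```

```text
t 4.48 p [ 0.5004 -0.1634  0.0277] F [-13.6   0.4  10.9] w 0.0853
[[-0.007  1.    -0.017]
 [ 0.001 -0.017 -1.   ]
 [-1.    -0.007 -0.001]]
q7 -0.21
```

View pics/e1.png

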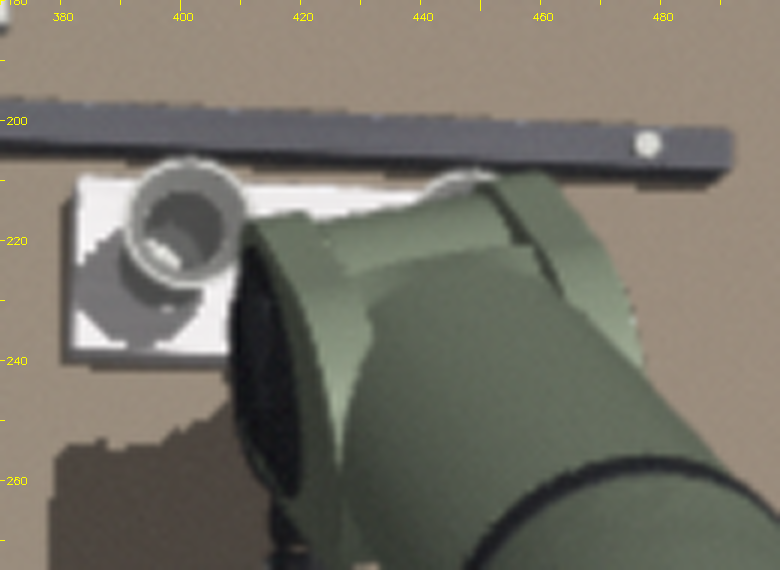

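View pics/e2.png

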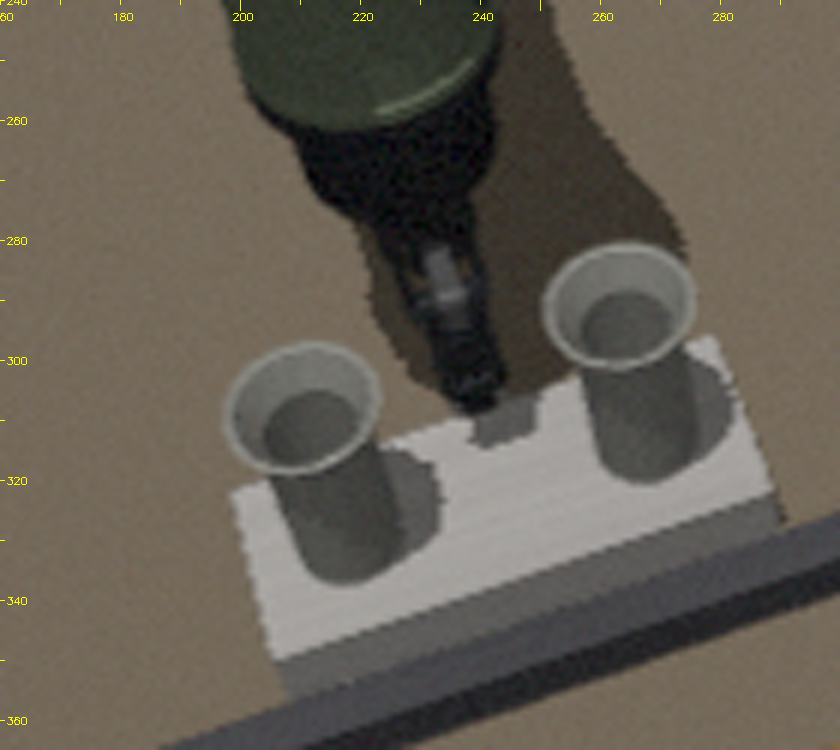

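Request:
arm_command([
  {"dx": 0,"dy": 0.4,"dz": 0,"twist": 0},
  {"dx": 0,"dy": 0.6,"dz": 0,"twist": 0},
  {"dx": 0,"dy": 0.8,"dz": 0,"twist": 0},
  {"dx": 0,"dy": 1.0,"dz": 0,"twist": 0},
])

```text
clock: 4.92
position: [0.5094, -0.1637, 0.0272]
tool_rot: [-1.617, 1.561, 3.079]
force: [-11.8, -0.6, 7.4]
grip_width: 0.0851
```

Request:
arm_command([
  {"dx": 0,"dy": 0.4,"dz": 0,"twist": 0},
])

```text
clock: 5.0
position: [0.5115, -0.1639, 0.0269]
tool_rot: [-1.583, 1.557, 3.113]
force: [-12.6, 0.0, 9.5]
grip_width: 0.0853
```

Request:
arm_command([
  {"dx": 0,"dy": 0.4,"dz": 0,"twist": 0},
])

```text
clock: 5.08
position: [0.5137, -0.1641, 0.0265]
tool_rot: [-1.561, 1.553, 3.134]
force: [-12.6, 0.2, 9.1]
grip_width: 0.0854
```

Request:
arm_command([
  {"dx": -0.1,"dy": 0.4,"dz": 0,"twist": 0},
  {"dx": -0.1,"dy": 0.4,"dz": 0,"twist": 0},
])

```text
clock: 5.25
position: [0.516, -0.1642, 0.0268]
tool_rot: [-1.562, 1.549, 3.132]
force: [-8.9, 0.5, 2.0]
grip_width: 0.0856
```

Request:
arm_command([
  {"dx": -0.1,"dy": 0.4,"dz": 0,"twist": 0},
  {"dx": -0.1,"dy": 0.4,"dz": 0,"twist": 0},
])

```text
clock: 5.42
position: [0.5161, -0.1642, 0.0269]
tool_rot: [-1.557, 1.54, 3.138]
force: [-23.5, 2.4, 13.2]
grip_width: 0.0854
```

```bash
python3 - <<'E'
from h import *
show(); 
t=imaging.grab_frame('top'); crop(t,370,180,500,275,6,'pics/f1.png')
s=imaging.grab_frame('scene'); crop(s,160,240,300,365,6,'pics/f2.png')
E
```

```text
t 5.42 p [ 0.5161 -0.1642  0.0269] F [-23.5   2.4  13.2] w 0.0854
[[-0.031  0.999 -0.018]
 [ 0.    -0.018 -1.   ]
 [-1.    -0.031  0.   ]]
q7 -0.20
```

View pics/f1.png

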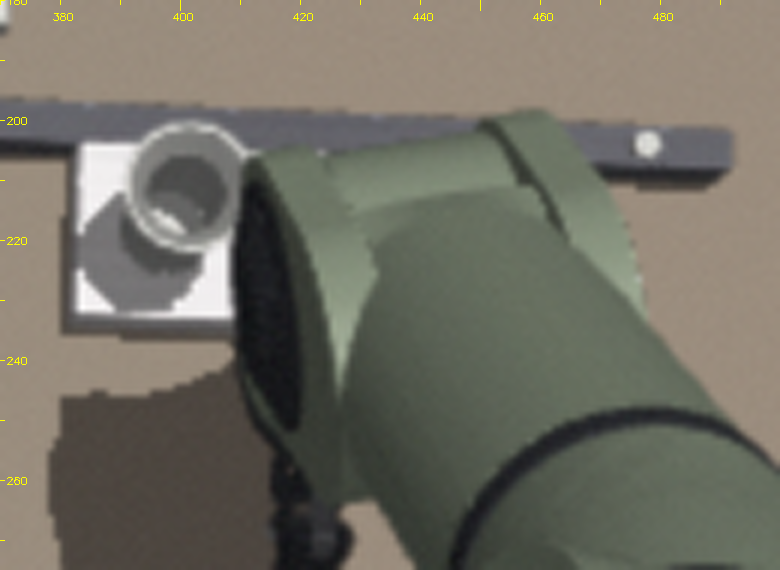

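View pics/f2.png

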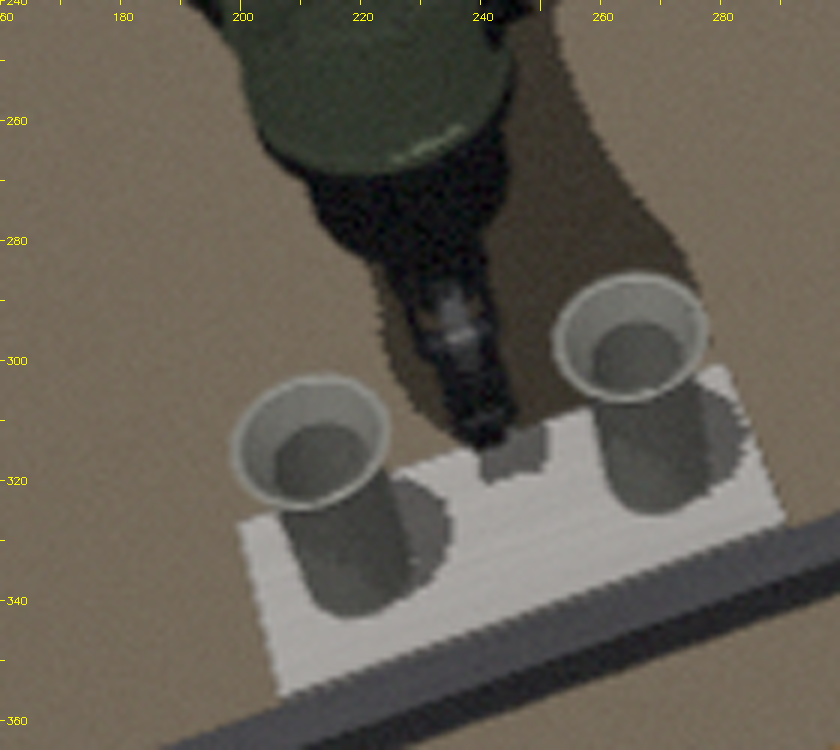

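Request:
arm_command([
  {"dx": 0,"dy": -1,"dz": 0,"twist": 0},
  {"dx": -0.3,"dy": -1.5,"dz": -2,"twist": 0},
  {"dx": -0.3,"dy": -1.5,"dz": -5,"twist": 0},
  {"dx": -0.3,"dy": -1.5,"dz": -8,"twist": 0},
  {"dx": -0.3,"dy": -1.5,"dz": -8,"twist": 0},
  {"dx": -0.3,"dy": -1.0,"dz": -8,"twist": 0},
  {"dx": -0.3,"dy": -0.5,"dz": -8,"twist": 0},
  {"dx": -0.3,"dy": -0.2,"dz": -8,"twist": 0},
  {"dx": -0.3,"dy": 0,"dz": -8,"twist": 0},
])

```text
clock: 6.27
position: [0.5147, -0.0844, 0.0293]
tool_rot: [-1.553, 1.533, -3.141]
force: [-39.7, 11.3, 30.5]
grip_width: 0.0853
```

```bash
python3 - <<'E'
from h import *
show()
E
```

```text
t 6.27 p [ 0.5147 -0.0844  0.0293] F [-39.7  11.3  30.5] w 0.0853
[[-0.037  0.999 -0.018]
 [-0.    -0.018 -1.   ]
 [-0.999 -0.037  0.001]]
q7 -0.34
```

Request:
arm_command([
  {"dx": 0,"dy": -1,"dz": 0,"twist": 0},
  {"dx": -2,"dy": -3,"dz": 0,"twist": 0},
  {"dx": -6,"dy": -6,"dz": 0,"twist": 0},
  {"dx": -10,"dy": -9,"dz": 0,"twist": 0},
  {"dx": -14,"dy": -11,"dz": 0,"twist": 0},
  {"dx": -18,"dy": -11,"dz": 0,"twist": 0},
])

```text
clock: 6.77
position: [0.4106, -0.0833, 0.1981]
tool_rot: [-1.551, 1.53, -3.141]
force: [2.9, -1.0, 0.2]
grip_width: 0.0852
```

```bash
python3 - <<'E'
from h import *
show(); 
t=imaging.grab_frame('top'); crop(t,370,180,500,275,6,'pics/g1.png')
s=imaging.grab_frame('scene'); crop(s,180,250,310,365,6,'pics/g2.png')
E
```

```text
t 6.77 p [ 0.4106 -0.0833  0.1981] F [ 2.9 -1.   0.2] w 0.0852
[[-0.041  0.999 -0.019]
 [-0.    -0.019 -1.   ]
 [-0.999 -0.04   0.001]]
q7 -0.17
```

View pics/g1.png

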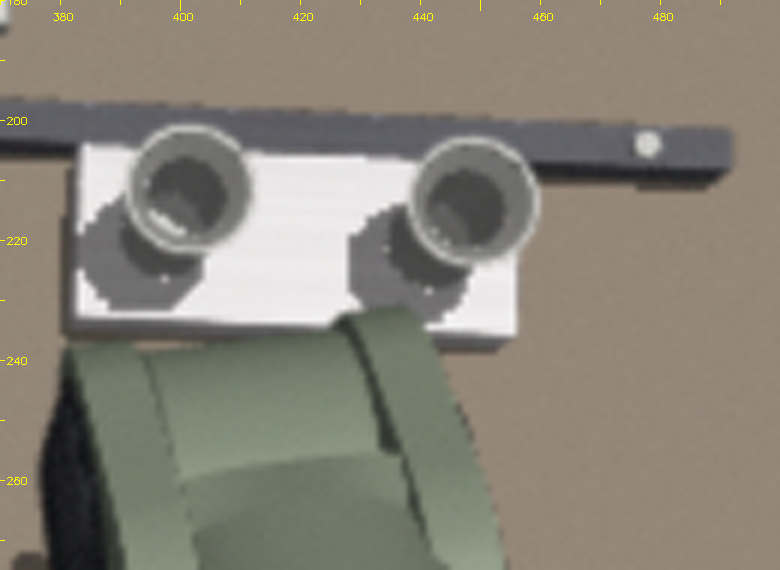

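View pics/g2.png

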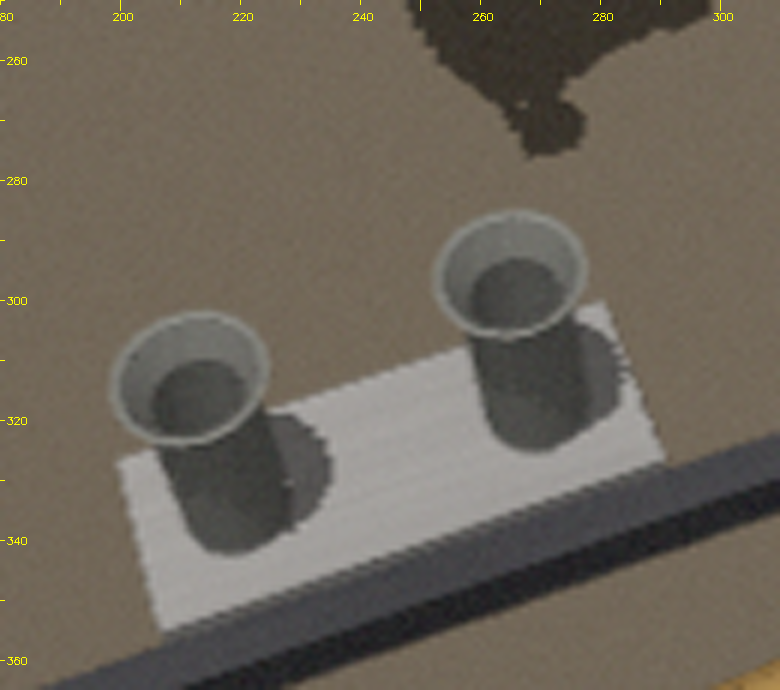

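```bash
python3 - <<'E'
from fit import *
T,S='top','scene'
st=[(T,(.04,.1,.036),(383,204)),(T,(-.04,.1,.036),(382.5,232.8)),(T,(-.04,-.1,.036),(455.5,235.5)),(T,(0,.06,.132),(401.2,211.3)),(T,(0,-.06,.132),(449.2,213.7)),
(S,(-.04,-.1,.036),(199.5,327)),(S,(.04,-.1,.036),(206.5,355.5)),(S,(.04,.1,.036),(290.5,326.5)),(S,(-.04,.1,.036),(280.3,300.5)),(S,(0,-.06,.132),(211.5,313)),(S,(0,.06,.132),(264.7,295.8))]
x,e=fit(st,(.6,-.16,0)); print(x,np.degrees(x[2])); print(e.tolist())
n=np.array([np.cos(x[2]),np.sin(x[2])]); print('gap',(np.array([.6583,-.0451])-x[:2])@n-.05)
for y in(.06,-.06): print('cup',x[:2]+y*np.array([-n[1],n[0]]))
c=.4423,.2491;a=.1728
for y in(.05,-.05):
  l=np.array([-.09+.170*np.cos(np.pi/6),y]); print('file170',c+np.array([[np.cos(a),-np.sin(a)],[np.sin(a),np.cos(a)]])@l, .022+.085)
E
```

```text
[ 0.60501374 -0.16696851 -0.01967315] -1.127188352818043
[[-0.1, -0.8], [-0.5, -0.8], [0.6, -0.4], [0.1, -0.5], [-0.7, -1.0], [-0.7, -0.7], [-0.3, -0.1], [0.1, -0.5], [-0.3, -1.2], [-0.3, -0.3], [-0.1, -0.6]]
gap 0.0008785612678034668
cup [ 0.60619406 -0.10698012]
cup [ 0.60383343 -0.2269569 ]
file170 [0.49007502 0.30819458] 0.10700000000000001
file170 [0.50726915 0.20968387] 0.10700000000000001
```

```bash
python3 - <<'E'
from h import *
plan([.508,.2097,.2],1.7436); plan([.508,.2097,.096],1.7436); print(sensors.observe()['qpos'].round(2))
E
```

```text
d(cm) -0.10 8.67 -29.54 twist 1.378 rows 11.0
d(cm) 10.30 8.98 -29.57 twist 1.378 rows 11.0
[ 0.46  0.3  -0.49  2.1   0.2   0.81 -0.17]
```

Request:
arm_command([
  {"dx": -2,"dy": 1,"dz": -4,"twist": -0.12},
  {"dx": -2,"dy": 2,"dz": -8,"twist": -0.24},
  {"dx": -2,"dy": 3,"dz": -12,"twist": -0.36},
  {"dx": -2,"dy": 4,"dz": -15,"twist": -0.48},
  {"dx": -2,"dy": 5,"dz": -18,"twist": -0.6},
  {"dx": -2,"dy": 6,"dz": -21,"twist": -0.72},
  {"dx": -2,"dy": 7,"dz": -24,"twist": -0.84},
  {"dx": -2,"dy": 8,"dz": -27,"twist": -0.96},
  {"dx": -2,"dy": 8.7,"dz": -29.5,"twist": -1.08},
  {"dx": -2,"dy": 8.7,"dz": -29.5,"twist": -1.2},
  {"dx": -2,"dy": 8.7,"dz": -29.5,"twist": -1.32},
  {"dx": -2,"dy": 8.7,"dz": -29.5,"twist": -1.44},
])

```text
clock: 7.87
position: [0.5097, 0.209, 0.2186]
tool_rot: [-2.932, 1.54, -3.078]
force: [0.3, -0.3, -0.1]
grip_width: 0.0855
```

```bash
python3 - <<'E'
from h import *
show();plan([.508,.2097,.2],1.7436); plan([.508,.2097,.096],1.7436)
E
```

```text
t 7.87 p [0.5097 0.209  0.2186] F [ 0.3 -0.3 -0.1] w 0.0855
[[-0.03   0.146  0.989]
 [-0.002  0.989 -0.146]
 [-1.    -0.006 -0.03 ]]
q7 0.51
d(cm) 1.86 0.05 -0.12 twist -0.319 rows 2.6
d(cm) 12.26 0.12 0.19 twist -0.319 rows 2.9
```

Request:
arm_command([
  {"dx": 1,"dy": 0,"dz": -0.1,"twist": -0.11},
  {"dx": 2,"dy": 0,"dz": -0.1,"twist": -0.22},
  {"dx": 4,"dy": 0,"dz": -0.1,"twist": -0.319},
  {"dx": 6,"dy": 0,"dz": 0,"twist": -0.319},
  {"dx": 6,"dy": 0,"dz": 0,"twist": -0.319},
])

```text
clock: 8.28
position: [0.5076, 0.2071, 0.1553]
tool_rot: [3.063, 1.536, -3.05]
force: [0.4, -0.3, -0.9]
grip_width: 0.0851
```

```bash
python3 - <<'E'
from h import *
show();plan([.508,.2097,.096],1.7436)
t=imaging.grab_frame('top'); crop(t,220,210,320,325,5,'pics/h1.png')
s=imaging.grab_frame('scene'); crop(s,310,150,430,265,5,'pics/h2.png')
cv2.imwrite('pics/h.png',np.hstack([cv2.imread('pics/h1.png'),cv2.imread('pics/h2.png')])[:,:1100])
a=cv2.imread('pics/h.png'); cv2.imwrite('pics/h.png',cv2.resize(a,None,fx=.72,fy=.72))
s,p,M=state(); print(proj('scene',p),proj('top',p), proj('scene',p-.011*M[:,0]))
E
```

```text
t 8.28 p [0.5076 0.2071 0.1553] F [ 0.4 -0.3 -0.9] w 0.0851
[[-0.034 -0.17   0.985]
 [-0.003  0.985  0.17 ]
 [-0.999  0.003 -0.035]]
q7 0.73
d(cm) 5.93 0.24 0.29 twist -0.002 rows 1.4
[373.35038203 216.29253016] [275.51987663 244.3764934 ] [373.72445755 213.27903899]
```

View pics/h.png

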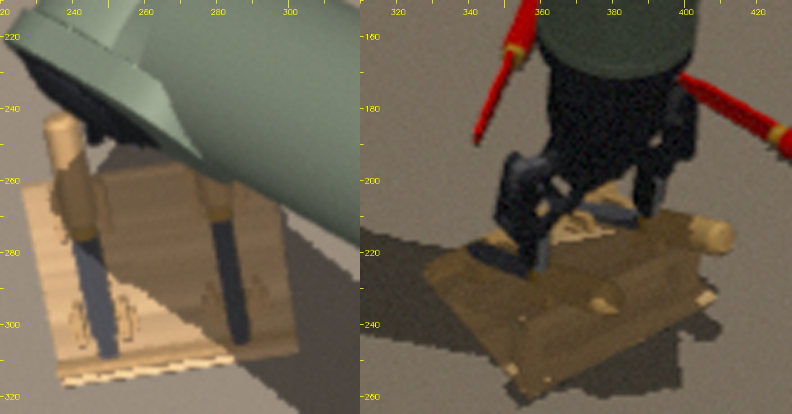

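Request:
arm_command([
  {"dx": 2.5,"dy": 0.2,"dz": 0.4,"twist": 0},
  {"dx": 4.5,"dy": 0.2,"dz": 0.4,"twist": 0},
  {"dx": 5.9,"dy": 0.2,"dz": 0.4,"twist": 0},
  {"dx": 5.9,"dy": 0.2,"dz": 0.4,"twist": 0},
])

```text
clock: 8.72
position: [0.5097, 0.2105, 0.0982]
tool_rot: [3.055, 1.538, -3.058]
force: [-0.4, -0.1, -0.7]
grip_width: 0.0855
```

Request:
arm_command([
  {"dx": 0,"dy": 0,"dz": 0,"twist": 0},
  {"dx": 0,"dy": 0,"dz": 0,"twist": 0},
  {"dx": 0,"dy": 0,"dz": 0,"twist": 0},
  {"dx": 0,"dy": 0,"dz": 0,"twist": 0},
  {"dx": 0,"dy": 0,"dz": 0,"twist": 0},
  {"dx": 0,"dy": 0,"dz": 0,"twist": 0},
  {"dx": 0,"dy": 0,"dz": 0,"twist": 0},
  {"dx": 0,"dy": 0,"dz": 0,"twist": 0},
], grip=1, squeeze=20)

```text
clock: 9.38
position: [0.5101, 0.2106, 0.0987]
tool_rot: [3.049, 1.538, -3.064]
force: [0.7, 0.5, 7.3]
grip_width: 0.025
```

```bash
python3 - <<'E'
from h import *
show()
s=imaging.grab_frame('scene'); crop(s,310,150,430,265,6,'pics/i2.png')
E
```

```text
t 9.38 p [0.5101 0.2106 0.0987] F [0.7 0.5 7.3] w 0.0250
[[-0.032 -0.169  0.985]
 [-0.003  0.986  0.169]
 [-0.999  0.003 -0.032]]
q7 0.66
```

View pics/i2.png

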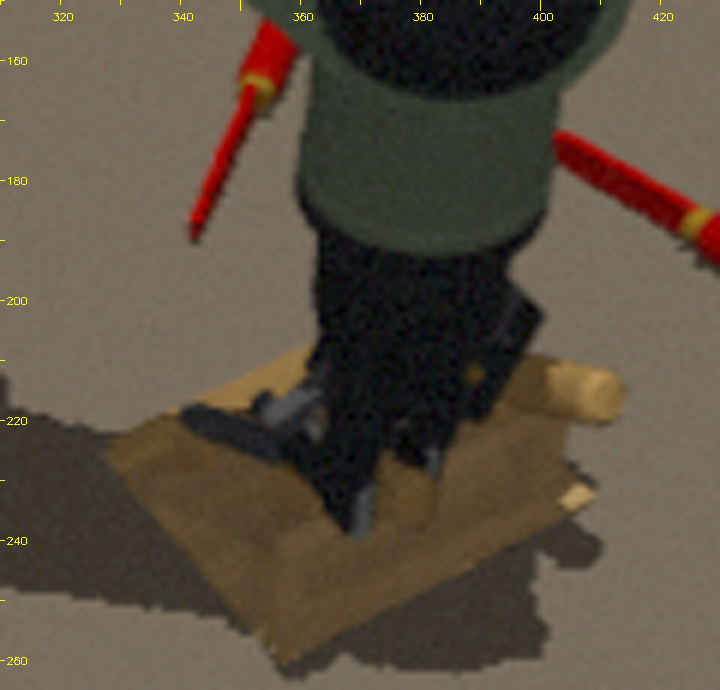

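Request:
arm_command([
  {"dx": -1,"dy": 0,"dz": 0,"twist": 0},
  {"dx": -2.5,"dy": 0,"dz": 0,"twist": 0},
  {"dx": -4.5,"dy": 0,"dz": 0,"twist": 0},
  {"dx": -7,"dy": 0,"dz": 0,"twist": 0},
  {"dx": -10,"dy": 0,"dz": 0,"twist": 0},
  {"dx": -13,"dy": 0,"dz": 0,"twist": 0},
  {"dx": -15,"dy": 0,"dz": 0,"twist": 0},
  {"dx": -17,"dy": 0,"dz": 0,"twist": 0},
  {"dx": -18,"dy": 0,"dz": 0,"twist": 0},
  {"dx": -18,"dy": 0,"dz": 0,"twist": 0},
])

```text
clock: 10.27
position: [0.5163, 0.2115, 0.2807]
tool_rot: [3.025, 1.541, -3.088]
force: [-0.0, 0.7, -0.8]
grip_width: 0.0251
```

```bash
python3 - <<'E'
from h import *
show()
s=imaging.grab_frame('scene'); crop(s,280,100,430,265,5,'pics/j2.png')
p,M=state()[1:]; print(proj('scene',p-.011*M[:,0]))
E
```

```text
t 10.27 p [0.5163 0.2115 0.2807] F [-0.   0.7 -0.8] w 0.0251
[[-0.03  -0.169  0.985]
 [-0.002  0.986  0.169]
 [-1.     0.003 -0.029]]
q7 0.84
[379.96836639 177.74625115]
```

View pics/j2.png

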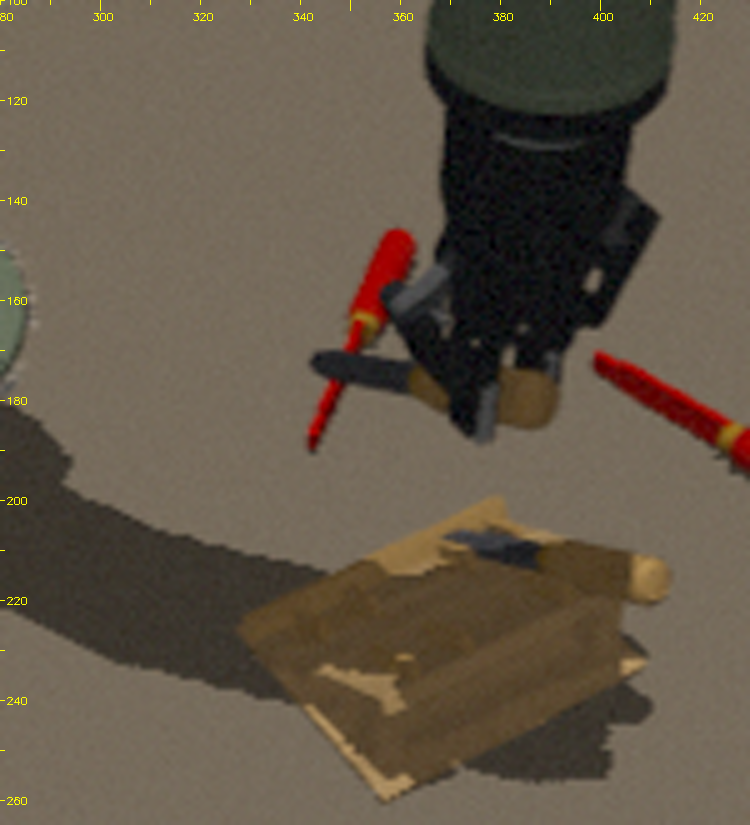

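```bash
python3 - <<'E'
from h import *
s,p,M=state(); g=p-.011*M[:,0]; h=-M[:,2].copy(); h[2]=0; h/=np.linalg.norm(h)
for th in range(10,70,5):
    t=np.radians(th); d=h*np.cos(t)-np.array([0,0,1])*np.sin(t)
    print(th,proj('scene',g+.172*d).round(1),proj('scene',g-.028*d).round(1))
E
```

```text
10 [338.  148.4] [387.7 183.2]
15 [338.6 153.8] [387.7 182.2]
20 [339.6 159.2] [387.6 181.2]
25 [340.8 164.8] [387.4 180.2]
30 [342.2 170.3] [387.2 179.2]
35 [343.9 175.8] [386.9 178.1]
40 [345.8 181.3] [386.5 177.1]
45 [347.9 186.7] [386.2 176. ]
50 [350.2 192.1] [385.7 175. ]
55 [352.7 197.3] [385.2 174. ]
60 [355.4 202.5] [384.7 173. ]
65 [358.3 207.4] [384.2 172. ]
```

```bash
python3 - <<'E'
from h import *
plan([.455,-.2255,.25]); print(sensors.observe()['qpos'].round(2))
E
```

```text
d(cm) 3.20 -42.01 -13.29 twist 0.000 rows 10.6
[ 0.18  0.54 -0.97  1.68  0.45  1.2   0.84]
```

Request:
arm_command([
  {"dx": 0,"dy": -2,"dz": -0.6,"twist": 0.12},
  {"dx": 0,"dy": -4,"dz": -1.2,"twist": 0.24},
  {"dx": 0,"dy": -6,"dz": -1.8,"twist": 0.36},
  {"dx": 0,"dy": -8,"dz": -2.4,"twist": 0.48},
  {"dx": 0,"dy": -10,"dz": -3,"twist": 0.6},
  {"dx": 0,"dy": -12,"dz": -3.6,"twist": 0.72},
  {"dx": 0,"dy": -14,"dz": -4.2,"twist": 0.84},
  {"dx": 0,"dy": -16,"dz": -4.8,"twist": 0.96},
  {"dx": 0,"dy": -18,"dz": -5.4,"twist": 1.08},
  {"dx": 0,"dy": -20,"dz": -6,"twist": 1.2},
  {"dx": 0,"dy": -22,"dz": -6.6,"twist": 1.32},
  {"dx": 0,"dy": -24,"dz": -7.2,"twist": 1.44},
])

```text
clock: 11.32
position: [0.4846, -0.0388, 0.2793]
tool_rot: [-1.795, 1.537, -3.072]
force: [0.1, 0.1, -0.4]
grip_width: 0.0252
```

```bash
python3 - <<'E'
from h import *
show(); plan([.455,-.2255,.25],1.551); print(sensors.observe()['qpos'].round(2))
E
```

```text
t 11.32 p [ 0.4846 -0.0388  0.2793] F [ 0.1  0.1 -0.4] w 0.0252
[[-0.033  0.956  0.29 ]
 [-0.002  0.29  -0.957]
 [-0.999 -0.032 -0.007]]
q7 0.04
d(cm) 3.07 -8.15 17.03 twist -1.257 rows 10.1
[ 0.46  0.32 -0.63  1.86  0.21  1.06  0.04]
```

Request:
arm_command([
  {"dx": 0,"dy": -0.7,"dz": 1.4,"twist": 0.12},
  {"dx": 0,"dy": -1.4,"dz": 2.8,"twist": 0.24},
  {"dx": 0,"dy": -2.1,"dz": 4.2,"twist": 0.36},
  {"dx": 0,"dy": -2.8,"dz": 5.6,"twist": 0.48},
  {"dx": 0,"dy": -3.5,"dz": 7,"twist": 0.6},
  {"dx": 0,"dy": -4.2,"dz": 8.4,"twist": 0.72},
  {"dx": 0,"dy": -4.9,"dz": 9.8,"twist": 0.84},
  {"dx": 0,"dy": -5.6,"dz": 11.2,"twist": 0.96},
  {"dx": 0,"dy": -6.3,"dz": 12.6,"twist": 1.08},
  {"dx": 0,"dy": -7,"dz": 14,"twist": 1.2},
  {"dx": 0,"dy": -7.6,"dz": 15.5,"twist": 1.32},
  {"dx": 0,"dy": -8.1,"dz": 17,"twist": 1.44},
])

```text
clock: 12.32
position: [0.4554, -0.2257, 0.2793]
tool_rot: [-0.368, 1.535, -3.09]
force: [0.4, -0.1, -1.2]
grip_width: 0.0254
```

```bash
python3 - <<'E'
from h import *
show(); plan([.455,-.2255,.25],1.551); print(sensors.observe()['qpos'].round(2))
E
```

```text
t 12.32 p [ 0.4554 -0.2257  0.2793] F [ 0.4 -0.1 -1.2] w 0.0254
[[-0.036  0.407 -0.913]
 [-0.002 -0.913 -0.407]
 [-0.999 -0.013  0.033]]
q7 -0.92
d(cm) 2.93 0.00 -0.07 twist 0.439 rows 3.5
[ 0.55  0.32 -0.27  1.82  0.11  1.05 -0.92]
```

Request:
arm_command([
  {"dx": 0,"dy": 0,"dz": 0,"twist": 0.12},
  {"dx": 0,"dy": 0,"dz": 0,"twist": 0.24},
  {"dx": 0,"dy": 0,"dz": 0,"twist": 0.36},
  {"dx": 0.5,"dy": 0,"dz": 0,"twist": 0.44},
  {"dx": 0.5,"dy": 0,"dz": 0,"twist": 0.44},
])

```text
clock: 12.73
position: [0.4542, -0.2254, 0.2724]
tool_rot: [0.051, 1.532, -3.115]
force: [0.5, 1.0, -2.5]
grip_width: 0.0255
```

```bash
python3 - <<'E'
from h import *
show(); plan([.455,-.2255,.25],1.551)
s=imaging.grab_frame('scene'); crop(s,160,160,300,325,5,'pics/k2.png')
t=imaging.grab_frame('top'); crop(t,370,180,530,310,5,'pics/k1.png')
E
```

```text
t 12.73 p [ 0.4542 -0.2254  0.2724] F [ 0.5  1.  -2.5] w 0.0255
[[-0.039 -0.025 -0.999]
 [-0.001 -1.     0.025]
 [-0.999  0.002  0.039]]
q7 -1.34
d(cm) 2.23 0.00 -0.17 twist -0.005 rows 0.5
```

View pics/k2.png

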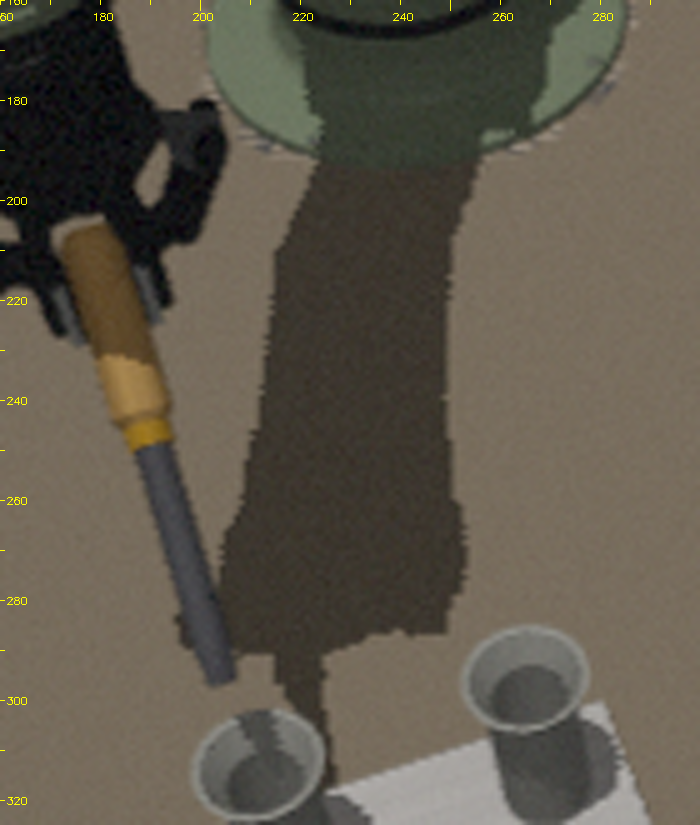

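View pics/k1.png

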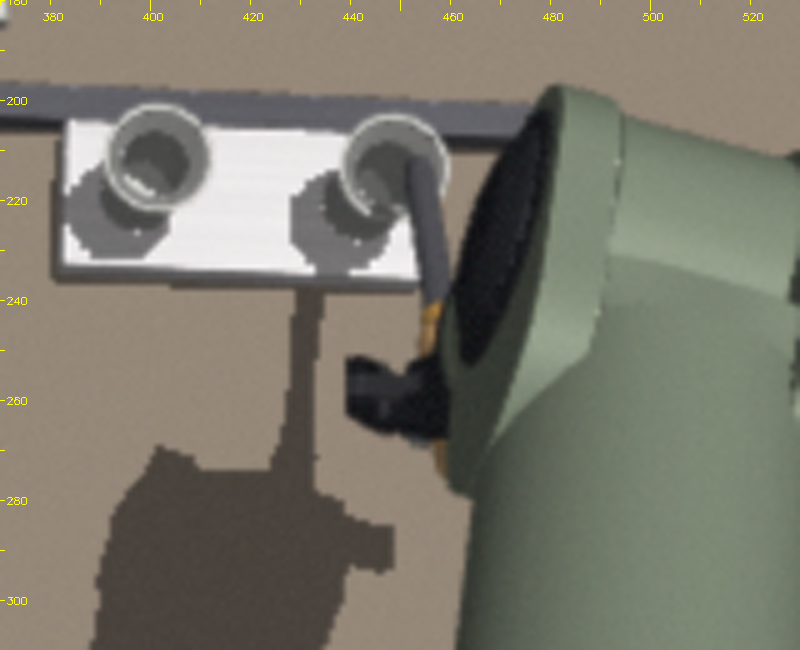

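```bash
cat >> h.py <<'E'
from scipy.optimize import least_squares
def tri(us,ut,x0=(.6,-.2,.15)):
    r=least_squares(lambda x:np.r_[proj('scene',x)-us,proj('top',x)-ut],x0); return r.x,r.fun.round(1)
E
python3 - <<'E'
from h import *
s,p,M=state(); g=p-.011*M[:,0]
x,e=tri((204,295),(454,211.5)); print('tip',x,e,'g',g, 'd',x-g,np.linalg.norm(x-g),np.degrees(np.arctan2(g[2]-x[2],x[0]-g[0])))
x,e=tri((189.5,248),(455.8,240)); print('105',x,e)
E
```

```text
tip [ 0.59489389 -0.22864378  0.1889316 ] [-0.1  0.  -0.1 -0. ] g [ 0.45510372 -0.22541434  0.28430037] d [ 0.13979017 -0.00322945 -0.09536877] 0.1692540247929645 34.30290456657798
105 [ 0.51370633 -0.22373416  0.24961406] [ 1.5 -0.1  1.7  0.3]
```

Request:
arm_command([
  {"dx": 2,"dy": 0,"dz": -2,"twist": 0},
  {"dx": 3.5,"dy": 0,"dz": -2.15,"twist": 0},
  {"dx": 5,"dy": 0,"dz": -2.15,"twist": 0},
  {"dx": 6,"dy": 0,"dz": -2.15,"twist": 0},
  {"dx": 6.4,"dy": 0,"dz": -2.15,"twist": 0},
  {"dx": 6.4,"dy": 0,"dz": -2.15,"twist": 0},
])

```text
clock: 13.33
position: [0.4733, -0.2259, 0.2079]
tool_rot: [0.037, 1.532, -3.121]
force: [-0.2, 0.3, -0.6]
grip_width: 0.025
```

```bash
python3 - <<'E'
from h import *
show()
s=imaging.grab_frame('scene'); crop(s,160,190,300,345,5,'pics/l2.png')
t=imaging.grab_frame('top'); crop(t,370,180,530,310,5,'pics/l1.png')
E
```

```text
t 13.33 p [ 0.4733 -0.2259  0.2079] F [-0.2  0.3 -0.6] w 0.0250
[[-0.039 -0.016 -0.999]
 [-0.001 -1.     0.016]
 [-0.999  0.001  0.039]]
q7 -1.36
```

View pics/l2.png

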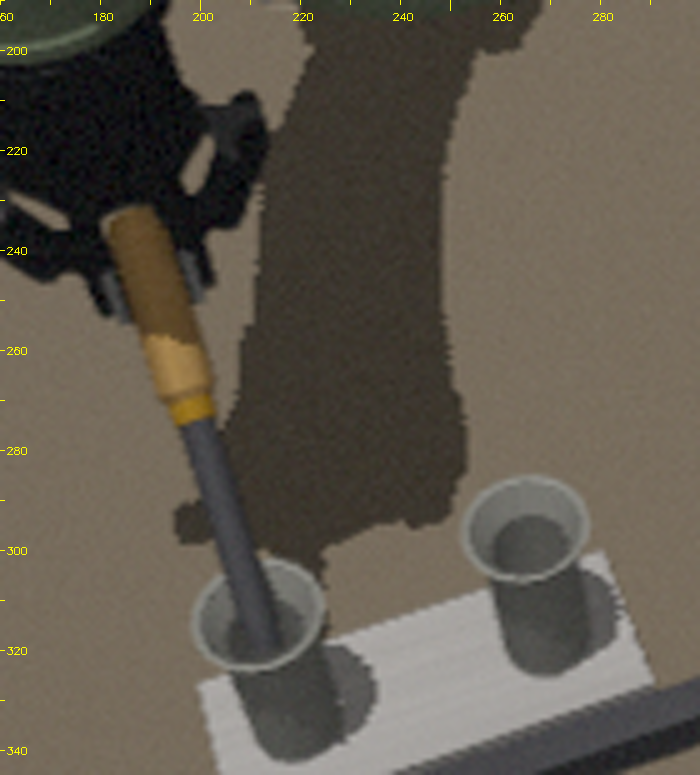

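View pics/l1.png

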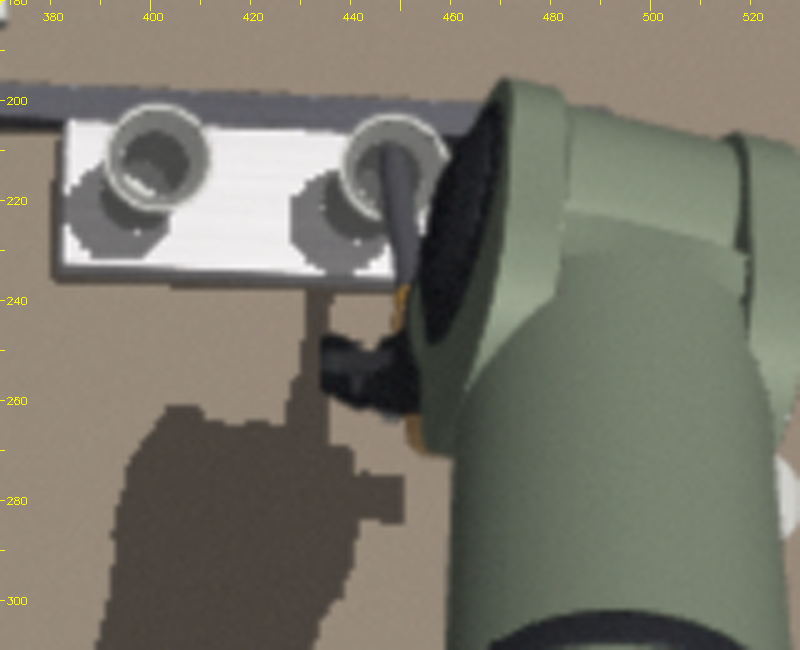

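Request:
arm_command([
  {"dx": 0,"dy": 0,"dz": -0.6,"twist": 0},
  {"dx": -0.5,"dy": 0,"dz": -1.1,"twist": 0},
  {"dx": -1.0,"dy": 0,"dz": -1.6,"twist": 0},
  {"dx": -1.5,"dy": 0,"dz": -2.1,"twist": 0},
  {"dx": -2.0,"dy": 0,"dz": -2.6,"twist": 0},
  {"dx": -2.0,"dy": 0,"dz": -2.6,"twist": 0},
])

```text
clock: 13.93
position: [0.502, -0.2265, 0.2294]
tool_rot: [0.074, 1.535, -3.084]
force: [-5.2, 0.3, 1.6]
grip_width: 0.0249
```

```bash
python3 - <<'E'
from h import *
show()
s=imaging.grab_frame('scene'); crop(s,160,190,300,345,5,'pics/m2.png')
E
```

```text
t 13.93 p [ 0.502  -0.2265  0.2294] F [-5.2  0.3  1.6] w 0.0249
[[-0.036 -0.016 -0.999]
 [-0.002 -1.     0.017]
 [-0.999  0.003  0.035]]
q7 -1.37
```

View pics/m2.png

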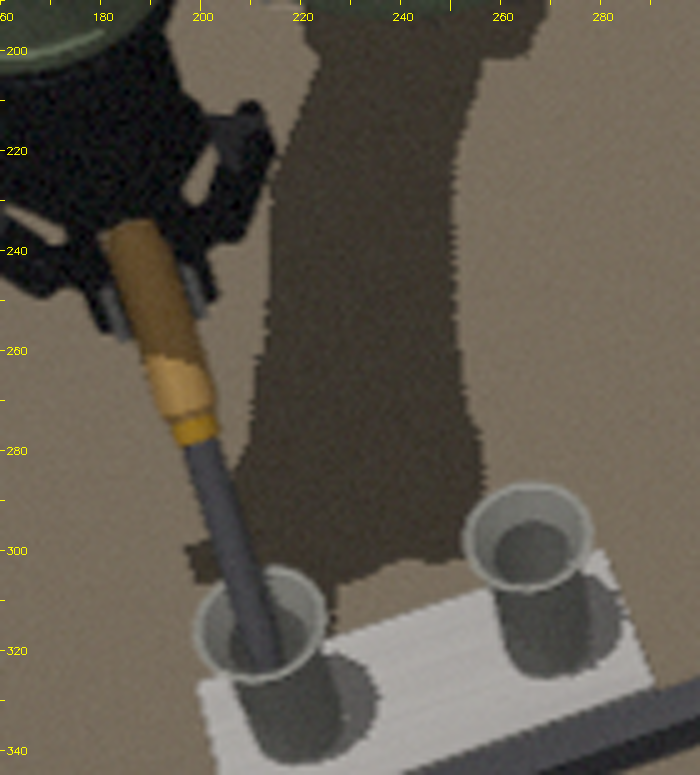

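The stand may be rocking slightly at 5 N, so I'm backing out. I'll pivot the file against the fixed rail instead.

Request:
arm_command([
  {"dx": 0,"dy": 0,"dz": 0.5,"twist": 0},
  {"dx": -0.3,"dy": 0,"dz": 1.0,"twist": 0},
  {"dx": -1.5,"dy": 0,"dz": 1.4,"twist": 0},
  {"dx": -3,"dy": 0,"dz": 1.6,"twist": 0},
  {"dx": -5,"dy": 0,"dz": 1.6,"twist": 0},
  {"dx": -6,"dy": 0,"dz": 1.6,"twist": 0},
  {"dx": -6,"dy": 0,"dz": 1.6,"twist": 0},
])

```text
clock: 14.57
position: [0.4883, -0.2264, 0.2919]
tool_rot: [0.118, 1.538, -3.04]
force: [-0.4, -0.3, -1.6]
grip_width: 0.0252
```

```bash
python3 - <<'E'
from h import *
show()
s=imaging.grab_frame('scene'); crop(s,160,190,300,365,5,'pics/n2.png')
t=imaging.grab_frame('top'); crop(t,370,180,530,310,5,'pics/n1.png')
E
```

```text
t 14.57 p [ 0.4883 -0.2264  0.2919] F [-0.4 -0.3 -1.6] w 0.0252
[[-0.032 -0.017 -0.999]
 [-0.003 -1.     0.017]
 [-0.999  0.004  0.032]]
q7 -1.35
```

View pics/n2.png

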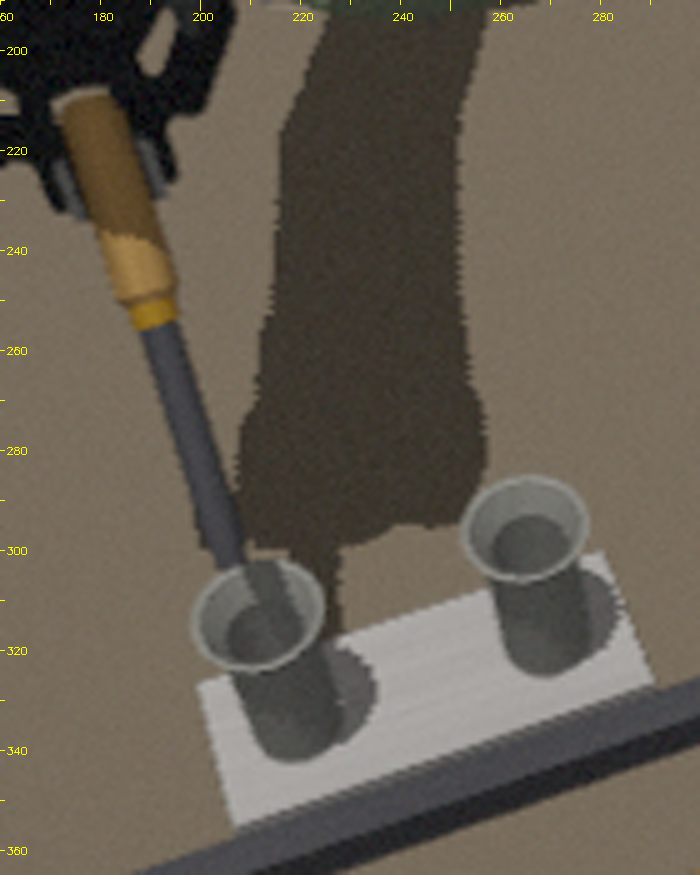

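View pics/n1.png

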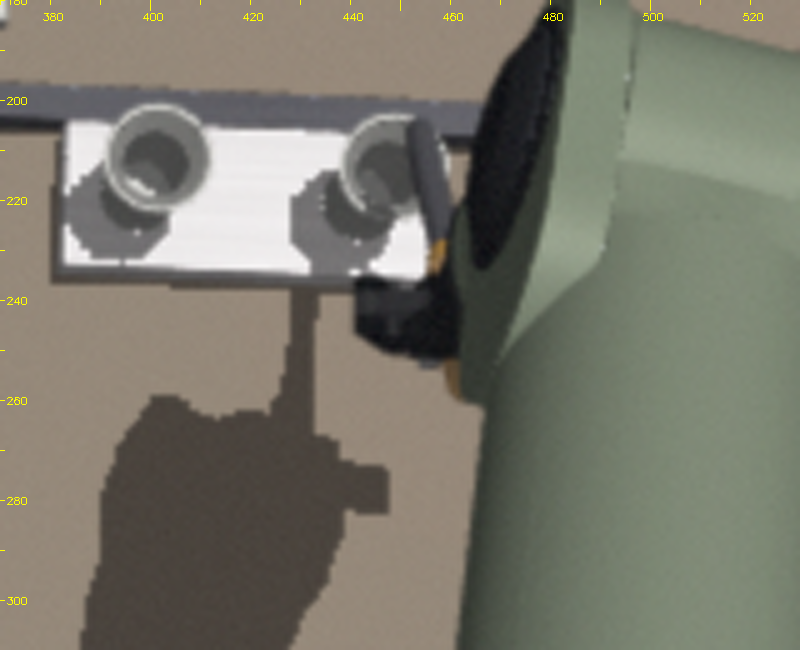

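```bash
python3 - <<'E'
from h import *
s,p,M=state(); g=p-.011*M[:,0]
x,e=tri((208,302),(454,204.5)); d=x-g; print('tip',x,e,'d',d,np.linalg.norm(d),np.degrees(np.arctan2(-d[2],d[0])))
off=x-p
plan(np.array([.630,.05,.06])-off,1.551)
plan(np.array([.630,.05,.014])-off,1.551)
E
```

```text
tip [ 0.61322337 -0.22673756  0.18707455] [-1.   0.1 -1.1 -0.2] d [ 0.12546889 -0.00062754 -0.11312442] 0.16893777466812418 42.03824114797281
d(cm) 12.58 -27.73 -1.67 twist 0.003 rows 7.3
d(cm) 17.18 -27.74 -1.83 twist 0.003 rows 7.8
```

Request:
arm_command([
  {"dx": 0,"dy": -3,"dz": 0,"twist": 0},
  {"dx": 0,"dy": -7,"dz": 0,"twist": 0},
  {"dx": 0,"dy": -11,"dz": 0,"twist": 0},
  {"dx": 0,"dy": -15,"dz": -0.5,"twist": 0},
  {"dx": 0,"dy": -19,"dz": -1,"twist": 0},
  {"dx": 0,"dy": -23,"dz": -1.7,"twist": 0},
  {"dx": 2,"dy": -26,"dz": -1.7,"twist": 0},
  {"dx": 5,"dy": -27.7,"dz": -1.7,"twist": 0},
  {"dx": 8,"dy": -27.7,"dz": -1.7,"twist": 0},
  {"dx": 11,"dy": -27.7,"dz": -1.7,"twist": 0},
  {"dx": 12.5,"dy": -27.7,"dz": -1.7,"twist": 0},
  {"dx": 12.5,"dy": -27.7,"dz": -1.7,"twist": 0},
])

```text
clock: 15.67
position: [0.502, 0.0501, 0.1592]
tool_rot: [0.079, 1.528, -3.079]
force: [-0.9, 0.1, -1.9]
grip_width: 0.025
```

```bash
python3 - <<'E'
from h import *
show()
s=imaging.grab_frame('scene'); crop(s,240,180,380,345,5,'pics/o2.png')
t=imaging.grab_frame('top'); crop(t,280,170,420,290,5,'pics/o1.png')
E
```

```text
t 15.67 p [0.502  0.0501 0.1592] F [-0.9  0.1 -1.9] w 0.0250
[[-0.042 -0.016 -0.999]
 [-0.003 -1.     0.016]
 [-0.999  0.003  0.042]]
q7 -1.97
```

View pics/o2.png

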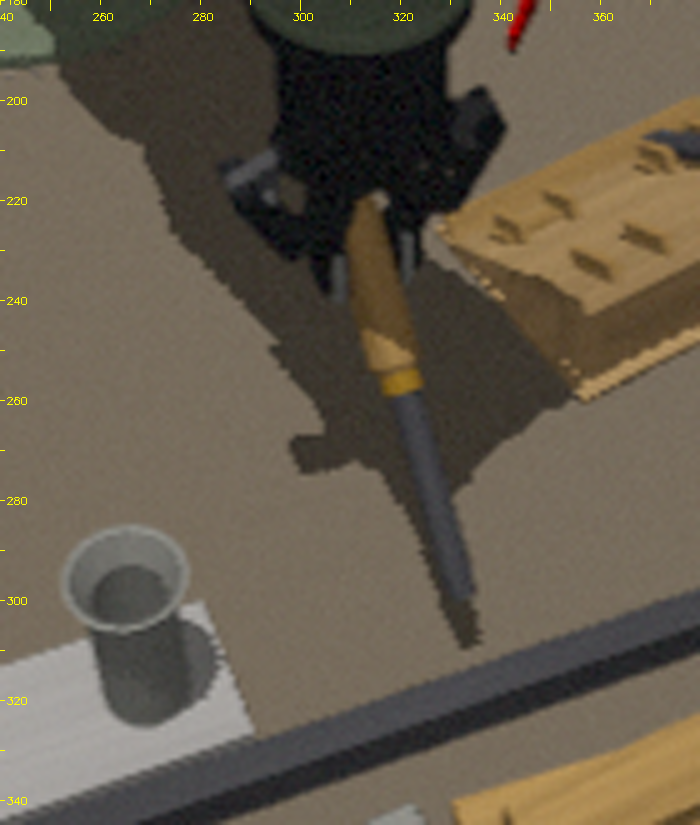

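View pics/o1.png

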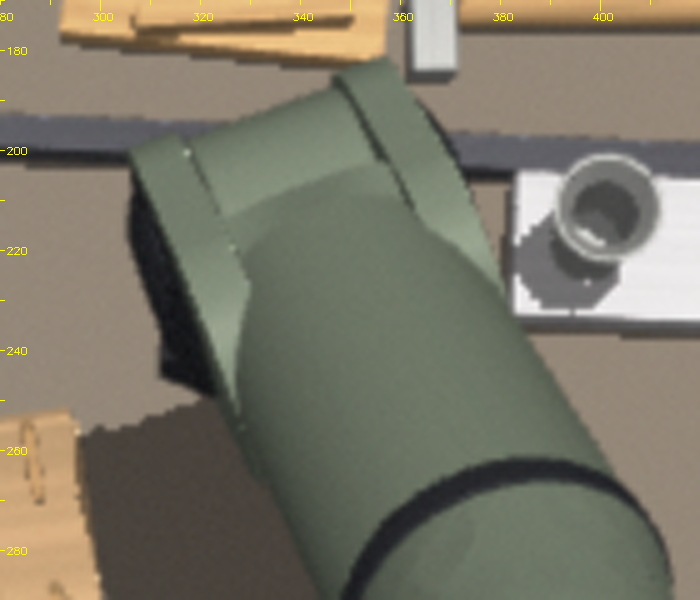

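Request:
arm_command([
  {"dx": 1.5,"dy": 0,"dz": 0,"twist": 0},
  {"dx": 3,"dy": 0,"dz": 0,"twist": 0},
  {"dx": 4.1,"dy": 0,"dz": -0.2,"twist": 0},
  {"dx": 4.1,"dy": 0,"dz": -0.8,"twist": 0},
  {"dx": 4.1,"dy": 0,"dz": -1.5,"twist": 0},
  {"dx": 4.1,"dy": 0,"dz": -1.7,"twist": 0},
])

```text
clock: 16.27
position: [0.5215, 0.0501, 0.122]
tool_rot: [0.063, 1.535, -3.096]
force: [-0.4, 0.5, -1.1]
grip_width: 0.0252
```

Request:
arm_command([
  {"dx": -0.3,"dy": 0,"dz": -0.7,"twist": 0},
  {"dx": -0.8,"dy": 0,"dz": -1.4,"twist": 0},
  {"dx": -1.4,"dy": 0,"dz": -2.1,"twist": 0},
  {"dx": -1.9,"dy": 0,"dz": -2.7,"twist": 0},
  {"dx": -2.4,"dy": 0,"dz": -3.2,"twist": 0},
  {"dx": -2.4,"dy": 0,"dz": -3.2,"twist": 0},
])

```text
clock: 16.77
position: [0.5558, 0.0496, 0.146]
tool_rot: [0.055, 1.537, -3.104]
force: [-3.1, -0.1, 0.4]
grip_width: 0.0255
```

```bash
python3 - <<'E'
from h import *
show()
s=imaging.grab_frame('scene'); crop(s,240,180,380,345,5,'pics/p2.png')
E
```

```text
t 16.77 p [0.5558 0.0496 0.146 ] F [-3.1 -0.1  0.4] w 0.0255
[[-0.033 -0.017 -0.999]
 [-0.001 -1.     0.017]
 [-0.999  0.002  0.033]]
q7 -1.96
```

View pics/p2.png

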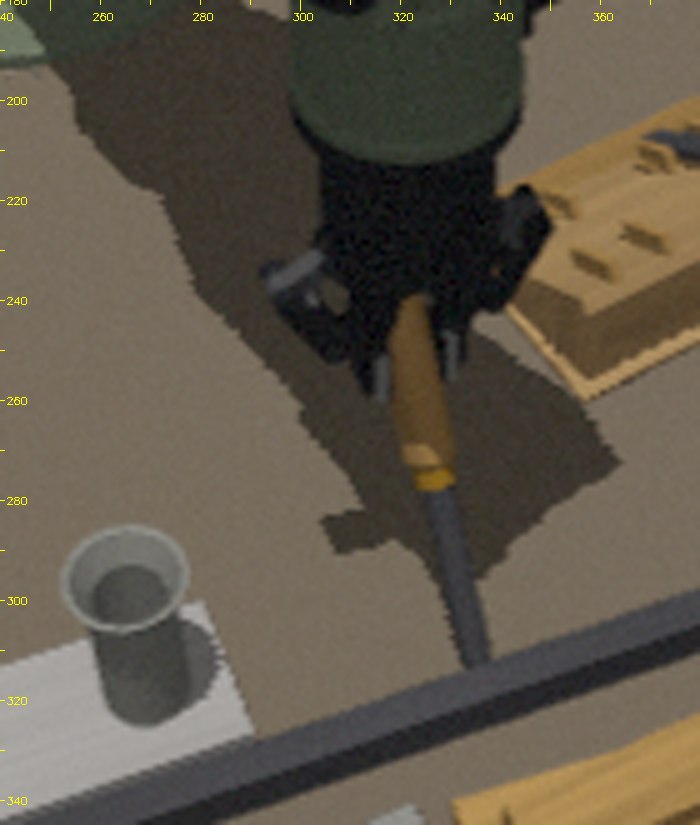

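Request:
arm_command([
  {"dx": -0.6,"dy": 0,"dz": -0.9,"twist": 0},
  {"dx": -1.1,"dy": 0,"dz": -1.9,"twist": 0},
  {"dx": -1.7,"dy": 0,"dz": -2.9,"twist": 0},
  {"dx": -2.1,"dy": 0,"dz": -3.8,"twist": 0},
  {"dx": -2.3,"dy": 0,"dz": -4.6,"twist": 0},
  {"dx": -2.6,"dy": 0,"dz": -5.6,"twist": 0},
  {"dx": -2.8,"dy": 0,"dz": -6.6,"twist": 0},
  {"dx": -2.8,"dy": 0,"dz": -7.5,"twist": 0},
  {"dx": -2.9,"dy": 0,"dz": -8.5,"twist": 0},
  {"dx": -2.9,"dy": 0,"dz": -8.5,"twist": 0},
])

```text
clock: 17.65
position: [0.6419, 0.0482, 0.1711]
tool_rot: [0.055, 1.537, -3.104]
force: [-0.7, -0.4, 0.4]
grip_width: 0.0252
```

```bash
python3 - <<'E'
from h import *
show()
s=imaging.grab_frame('scene'); crop(s,240,180,380,345,5,'pics/q2.png')
p=state()[1];print(proj('scene',p),proj('scene',p-[0,0,.1]))
E
```

```text
t 17.65 p [0.6419 0.0482 0.1711] F [-0.7 -0.4  0.4] w 0.0252
[[-0.034 -0.017 -0.999]
 [-0.001 -1.     0.017]
 [-0.999  0.002  0.034]]
q7 -1.91
[335.23638019 274.057734  ] [335.04805796 299.33369703]
```

View pics/q2.png

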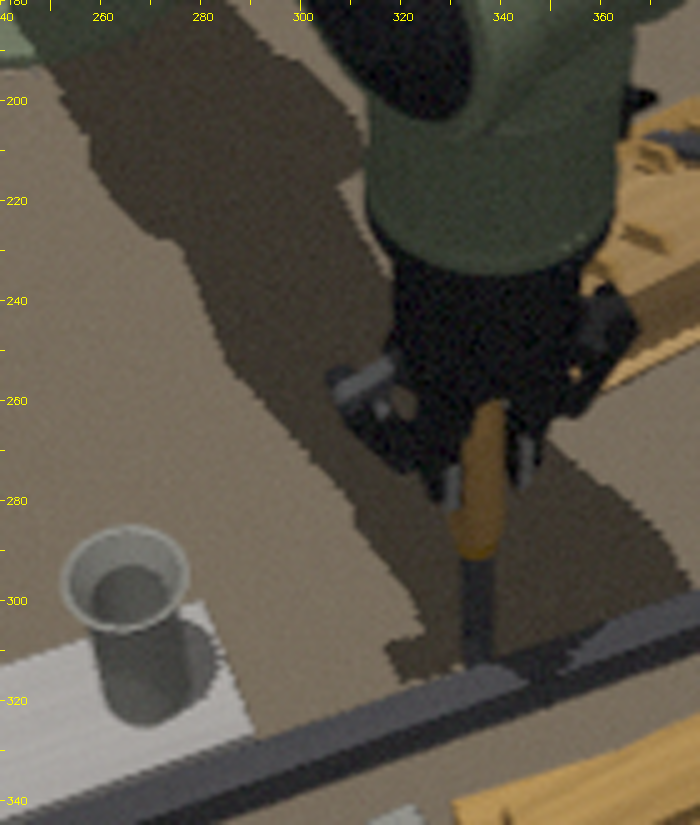

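Request:
arm_command([
  {"dx": -0.5,"dy": 0,"dz": 0.4,"twist": 0},
  {"dx": -2.5,"dy": 0,"dz": 0.8,"twist": 0},
  {"dx": -5,"dy": 0,"dz": 1,"twist": 0},
  {"dx": -8,"dy": 0,"dz": 1.5,"twist": 0},
  {"dx": -11,"dy": 0,"dz": 2,"twist": 0},
  {"dx": -14,"dy": 0,"dz": 2.5,"twist": 0},
  {"dx": -16,"dy": 0,"dz": 3,"twist": 0},
  {"dx": -17,"dy": 0,"dz": 3.5,"twist": 0},
  {"dx": -17,"dy": 0,"dz": 3.5,"twist": 0},
])

```text
clock: 18.45
position: [0.6116, 0.0493, 0.3444]
tool_rot: [0.053, 1.54, -3.106]
force: [-0.2, 0.7, -1.5]
grip_width: 0.0252
```

```bash
python3 - <<'E'
from h import *
show(); p,M=state()[1:]
plan(np.array([.6038,-.227,p[2]])+.011*M[:,0]-[0,0,.011*M[2,0]],1.551)
s=imaging.grab_frame('scene'); crop(s,240,130,380,295,5,'pics/r2.png')
E
```

```text
t 18.45 p [0.6116 0.0493 0.3444] F [-0.2  0.7 -1.5] w 0.0252
[[-0.031 -0.017 -0.999]
 [-0.001 -1.     0.017]
 [-1.     0.002  0.031]]
q7 -1.87
d(cm) 0.06 27.64 0.34 twist 0.003 rows 6.6
```

View pics/r2.png

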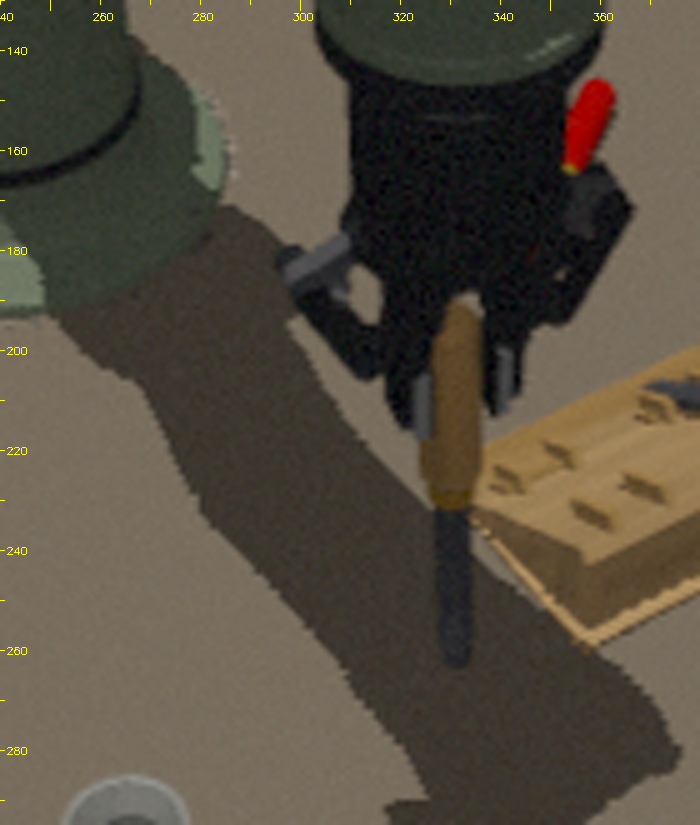

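```bash
python3 - <<'E'
from h import *
p,M=state()[1:]; g=p-.011*M[:,0]
for a in(-10,-5,0,5,10):
    t=np.radians(a); print(a,proj('scene',g+.169*np.array([np.sin(t),0,-np.cos(t)])).round(1))
E
```

```text
-10 [325.2 250.2]
-5 [327.7 255.5]
0 [330.3 260.5]
5 [333.  265.2]
10 [335.7 269.6]
```

Request:
arm_command([
  {"dx": 0,"dy": 3,"dz": 0.3,"twist": 0},
  {"dx": 0,"dy": 7,"dz": 0.3,"twist": 0},
  {"dx": 0,"dy": 11,"dz": 0.3,"twist": 0},
  {"dx": 0,"dy": 15,"dz": 0.3,"twist": 0},
  {"dx": 0,"dy": 19,"dz": 0.3,"twist": 0},
  {"dx": 0,"dy": 23,"dz": 0.3,"twist": 0},
  {"dx": 0,"dy": 26,"dz": 0.3,"twist": 0},
  {"dx": 0,"dy": 27.6,"dz": 0.3,"twist": 0},
  {"dx": 0,"dy": 27.6,"dz": 0.3,"twist": 0},
])

```text
clock: 19.25
position: [0.6024, -0.2315, 0.3405]
tool_rot: [0.085, 1.534, -3.079]
force: [0.3, -0.4, -0.5]
grip_width: 0.0253
```

```bash
python3 - <<'E'
from h import *
show(); p,M=state()[1:]
s=imaging.grab_frame('scene'); crop(s,150,170,290,345,5,'pics/s2.png')
t=imaging.grab_frame('top'); crop(t,370,170,530,290,5,'pics/s1.png')
g=p-.011*M[:,0]
for a in(-10,-5,0,5,10):
    t=np.radians(a); print(a,proj('scene',g+.169*np.array([np.sin(t),0,-np.cos(t)])).round(1))
E
```

```text
t 19.25 p [ 0.6024 -0.2315  0.3405] F [ 0.3 -0.4 -0.5] w 0.0253
[[-0.037 -0.022 -0.999]
 [-0.002 -1.     0.022]
 [-0.999  0.003  0.037]]
q7 -1.41
-10 [200.6 288.7]
-5 [202.4 294.5]
0 [204.1 300.1]
5 [205.6 305.5]
10 [207.1 310.6]
```

View pics/s2.png

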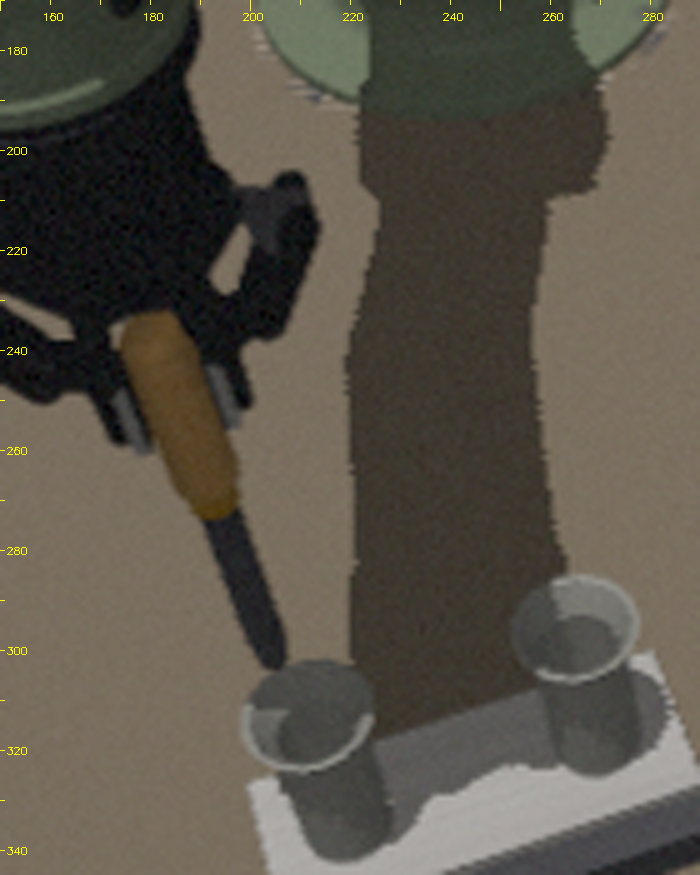

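View pics/s1.png

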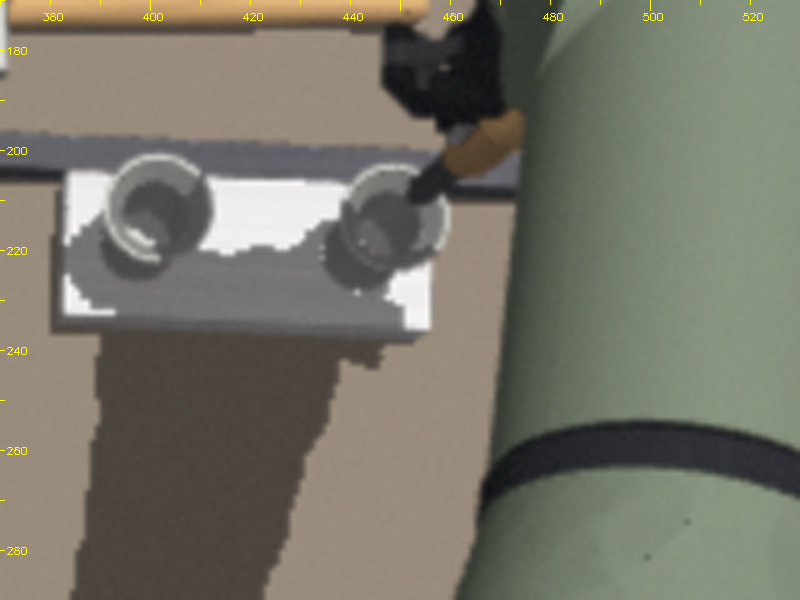

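```bash
python3 - <<'E'
from h import *
x,e=tri((204.8,302),(453,208.5)); print(x,e); p=state()[1]
t=p+np.array([.6043-x[0],-.227-x[1],0]);print(t); plan([*t[:2],p[2]-.02],1.551); plan([*t[:2],p[2]-.13],1.551)
E
```

```text
[ 0.60460192 -0.23042166  0.17747442] [ 0.5 -0.   0.6  0.1]
[ 0.60300195 -0.22358737  0.34110871]
d(cm) 2.00 -0.34 -0.03 twist 0.002 rows 0.5
d(cm) 12.99 -0.36 -0.43 twist 0.002 rows 3.1
```

```bash
python3 - <<'E'
from h import *
show(); s=imaging.grab_frame('scene'); crop(s,180,270,240,345,8,'pics/u2.png')
t=imaging.grab_frame('top'); crop(t,430,180,480,240,8,'pics/u1.png')
a,b=cv2.imread('pics/u2.png'),cv2.imread('pics/u1.png'); a=a[:480]; cv2.imwrite('pics/u.png',np.hstack([a,b[:480]])); 
p,M=state()[1:]; g=p-.011*M[:,0]; print(p,proj('scene',g-[0,0,.169]),proj('top',g-[0,0,.169]))
E
```

```text
t 19.35 p [ 0.6033 -0.227   0.3411] F [ 0.3  1.7 -0.6] w 0.0254
[[-0.036 -0.018 -0.999]
 [-0.    -1.     0.018]
 [-0.999  0.001  0.036]]
q7 -1.41
[ 0.60380079 -0.22557489  0.34199837] [206.88630183 299.29976634] [452.15436518 208.16424079]
```

View pics/u.png

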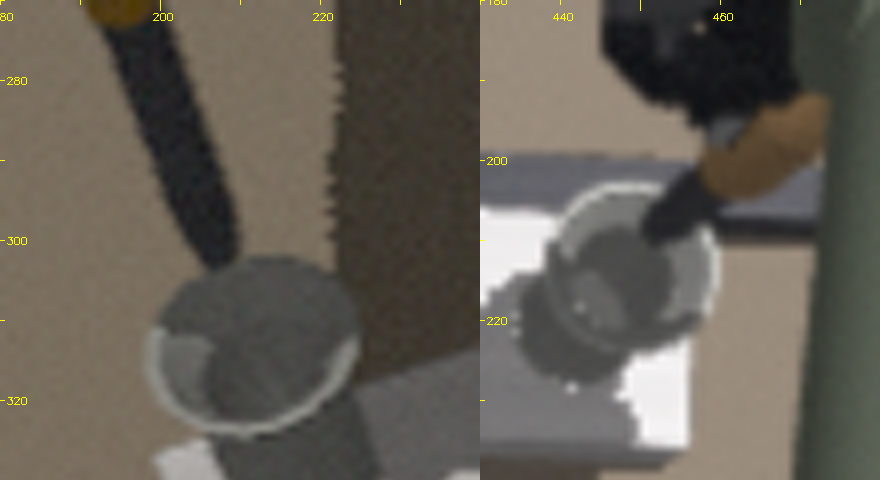

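Request:
arm_command([
  {"dx": 2,"dy": 0.1,"dz": 0,"twist": 0},
  {"dx": 4,"dy": 0.1,"dz": -0.1,"twist": 0},
  {"dx": 5.5,"dy": 0.1,"dz": -0.2,"twist": 0},
  {"dx": 7,"dy": 0.1,"dz": -0.25,"twist": 0},
  {"dx": 8.5,"dy": 0.1,"dz": -0.3,"twist": 0},
  {"dx": 10,"dy": 0.1,"dz": -0.36,"twist": 0},
  {"dx": 11,"dy": 0.1,"dz": -0.4,"twist": 0},
  {"dx": 11,"dy": 0.1,"dz": -0.4,"twist": 0},
])

```text
clock: 20.12
position: [0.6033, -0.2254, 0.2297]
tool_rot: [-0.001, 1.533, 3.127]
force: [-1.1, 1.1, -2.4]
grip_width: 0.0251
```

```bash
python3 - <<'E'
from h import *
show(); p,M=state()[1:]; g=p-.011*M[:,0]; print('g',g)
s=imaging.grab_frame('scene'); crop(s,150,200,290,355,5,'pics/v2.png')
t=imaging.grab_frame('top'); crop(t,370,170,530,290,5,'pics/v1.png')
E
```

```text
t 20.12 p [ 0.6033 -0.2254  0.2297] F [-1.1  1.1 -2.4] w 0.0251
[[-0.037 -0.014 -0.999]
 [ 0.001 -1.     0.014]
 [-0.999 -0.     0.037]]
q7 -1.44
g [ 0.60373502 -0.22545617  0.24071791]
```

View pics/v2.png

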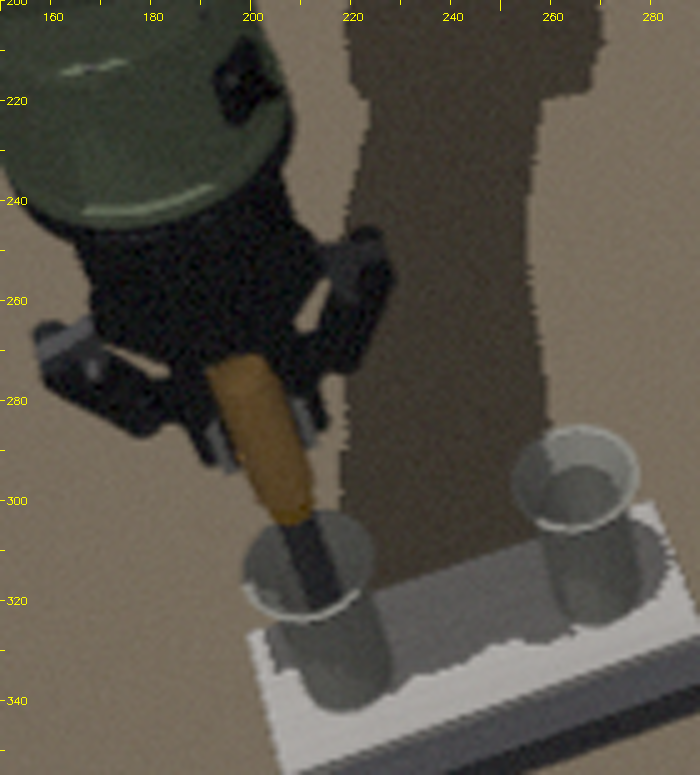

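View pics/v1.png

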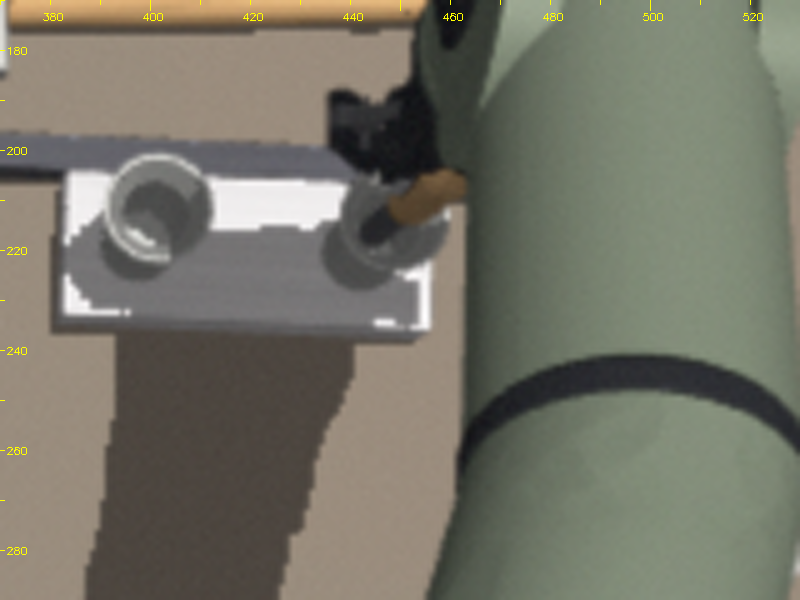

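Request:
arm_command([
  {"dx": 0.8,"dy": 0.1,"dz": 0,"twist": 0},
  {"dx": 1.5,"dy": 0.1,"dz": -0.1,"twist": 0},
  {"dx": 2.0,"dy": 0.1,"dz": -0.1,"twist": 0},
  {"dx": 2.2,"dy": 0.1,"dz": -0.1,"twist": 0},
  {"dx": 2.2,"dy": 0.1,"dz": -0.1,"twist": 0},
])

```text
clock: 20.63
position: [0.6042, -0.2271, 0.2095]
tool_rot: [0.019, 1.535, -3.138]
force: [-0.2, 1.2, -1.9]
grip_width: 0.0252
```

Request:
arm_command([
  {"dx": 0.2,"dy": 0,"dz": 0,"twist": 0},
  {"dx": 0.3,"dy": 0,"dz": 0,"twist": 0},
])

```text
clock: 20.8
position: [0.6041, -0.2271, 0.2064]
tool_rot: [0.019, 1.535, -3.138]
force: [-0.7, 0.2, -1.0]
grip_width: 0.0254
```

Request:
arm_command([
  {"dx": 0.2,"dy": 0,"dz": 0,"twist": 0},
  {"dx": 0.3,"dy": 0,"dz": 0,"twist": 0},
])

```text
clock: 20.97
position: [0.604, -0.2271, 0.2033]
tool_rot: [0.019, 1.536, -3.138]
force: [0.4, 0.2, -1.6]
grip_width: 0.0255
```

Request:
arm_command([
  {"dx": 0.2,"dy": 0,"dz": 0,"twist": 0},
  {"dx": 0.2,"dy": 0,"dz": 0,"twist": 0},
])

```text
clock: 21.13
position: [0.6045, -0.2273, 0.2022]
tool_rot: [0.035, 1.537, -3.122]
force: [-0.7, 0.1, 8.6]
grip_width: 0.0251
```

Request:
arm_command([
  {"dx": 0.2,"dy": 0,"dz": 0,"twist": 0},
  {"dx": 0.2,"dy": 0,"dz": 0,"twist": 0},
])

```text
clock: 21.3
position: [0.6055, -0.2274, 0.202]
tool_rot: [0.063, 1.54, -3.094]
force: [-1.8, 0.9, 17.5]
grip_width: 0.0253
```

```bash
python3 - <<'E'
from h import *
show(); s=imaging.grab_frame('scene'); crop(s,150,220,290,365,5,'pics/w2.png')
E
```

```text
t 21.30 p [ 0.6055 -0.2274  0.202 ] F [-1.8  0.9 17.5] w 0.0253
[[-0.03  -0.015 -0.999]
 [-0.001 -1.     0.015]
 [-1.     0.002  0.03 ]]
q7 -1.44
```

View pics/w2.png

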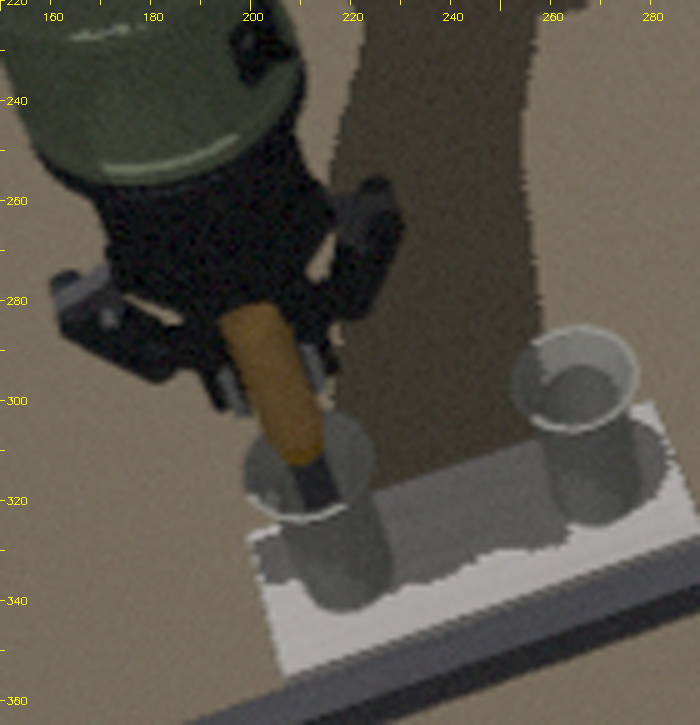

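Request:
arm_command([
  {"dx": -0.1,"dy": 0,"dz": 0,"twist": 0},
  {"dx": -0.1,"dy": 0,"dz": 0,"twist": 0},
])

```text
clock: 21.52
position: [0.6058, -0.2274, 0.2035]
tool_rot: [0.073, 1.541, -3.083]
force: [0.2, -0.3, -1.5]
grip_width: 0.0254
```

Request:
arm_command([
  {"dx": 0,"dy": 0,"dz": 0,"twist": 0},
  {"dx": 0,"dy": 0,"dz": 0,"twist": 0},
  {"dx": 0,"dy": 0,"dz": 0,"twist": 0},
  {"dx": 0,"dy": 0,"dz": 0,"twist": 0},
  {"dx": 0,"dy": 0,"dz": 0,"twist": 0},
  {"dx": 0,"dy": 0,"dz": 0,"twist": 0},
  {"dx": 0,"dy": 0,"dz": 0,"twist": 0},
], grip=-1)

```text
clock: 22.1
position: [0.6058, -0.2274, 0.2035]
tool_rot: [0.072, 1.541, -3.085]
force: [-0.3, 0.4, 0.2]
grip_width: 0.0855
```

Request:
arm_command([
  {"dx": -1.5,"dy": 0,"dz": 0,"twist": 0},
  {"dx": -3.5,"dy": 0,"dz": 0,"twist": 0},
  {"dx": -6,"dy": 0,"dz": 0,"twist": 0},
  {"dx": -9,"dy": 0,"dz": 0,"twist": 0},
  {"dx": -12,"dy": 0,"dz": 0,"twist": 0},
  {"dx": -14,"dy": 0,"dz": 0,"twist": 0},
  {"dx": -14,"dy": 0,"dz": 0,"twist": 0},
])

```text
clock: 22.68
position: [0.6112, -0.2274, 0.348]
tool_rot: [0.157, 1.547, -3.0]
force: [0.1, -0.5, 0.5]
grip_width: 0.0852
```

```bash
python3 - <<'E'
from h import *
show(); s=imaging.grab_frame('scene'); crop(s,150,200,290,365,5,'pics/x2.png')
E
```

```text
t 22.68 p [ 0.6112 -0.2274  0.348 ] F [ 0.1 -0.5  0.5] w 0.0852
[[-0.024 -0.015 -1.   ]
 [-0.003 -1.     0.015]
 [-1.     0.004  0.024]]
q7 -1.41
```

View pics/x2.png

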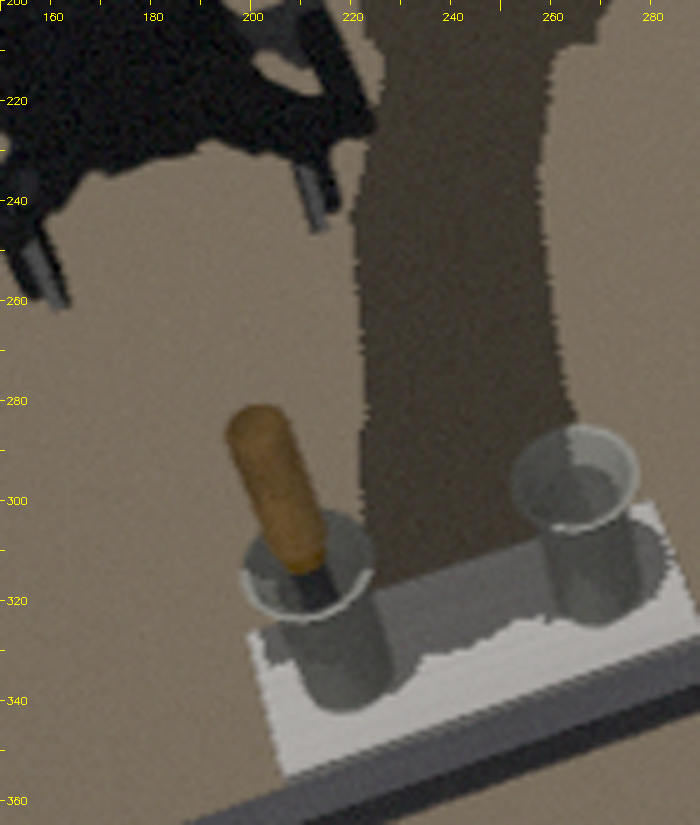

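```bash
python3 - <<'E'
from h import *
plan([.492,.309,.3],1.7436)
E
```

```text
d(cm) 4.72 -53.46 12.55 twist -0.188 rows 13.2
```

Request:
arm_command([
  {"dx": 0,"dy": -2,"dz": 0.5,"twist": -0.12},
  {"dx": 0,"dy": -4,"dz": 1,"twist": -0.24},
  {"dx": 0,"dy": -6,"dz": 1.5,"twist": -0.36},
  {"dx": 0,"dy": -8.5,"dz": 2,"twist": -0.48},
  {"dx": 0,"dy": -11,"dz": 2.5,"twist": -0.6},
  {"dx": 0,"dy": -13.5,"dz": 3,"twist": -0.72},
  {"dx": 0,"dy": -16,"dz": 3.5,"twist": -0.84},
  {"dx": 0,"dy": -18.5,"dz": 4,"twist": -0.96},
  {"dx": 0,"dy": -21,"dz": 4.5,"twist": -1.08},
  {"dx": 0,"dy": -23,"dz": 5,"twist": -1.2},
  {"dx": 0,"dy": -25,"dz": 5.5,"twist": -1.32},
  {"dx": 0,"dy": -27,"dz": 6,"twist": -1.44},
])

```text
clock: 23.73
position: [0.554, 0.0445, 0.3454]
tool_rot: [-1.327, 1.543, -3.037]
force: [0.2, -0.5, -0.4]
grip_width: 0.0854
```

```bash
python3 - <<'E'
from h import *
show();plan([.492,.309,.3],1.7436)
E
```

```text
t 23.73 p [0.554  0.0445 0.3454] F [ 0.2 -0.5 -0.4] w 0.0854
[[-0.027  0.99  -0.139]
 [-0.003 -0.139 -0.99 ]
 [-1.    -0.027  0.007]]
q7 -0.53
d(cm) 4.63 -9.70 -25.36 twist 1.258 rows 10.1
```

Need twist 1.258 − π = −1.884.

Request:
arm_command([
  {"dx": 0,"dy": -0.9,"dz": -2.3,"twist": -0.12},
  {"dx": 0,"dy": -1.8,"dz": -4.6,"twist": -0.24},
  {"dx": 0,"dy": -2.7,"dz": -6.9,"twist": -0.36},
  {"dx": 0,"dy": -3.6,"dz": -9.2,"twist": -0.48},
  {"dx": 0,"dy": -4.5,"dz": -11.5,"twist": -0.6},
  {"dx": 0,"dy": -5.4,"dz": -13.8,"twist": -0.72},
  {"dx": 0.5,"dy": -6.3,"dz": -16.1,"twist": -0.84},
  {"dx": 1,"dy": -7.2,"dz": -18.4,"twist": -0.96},
  {"dx": 2,"dy": -8.1,"dz": -20.7,"twist": -1.08},
  {"dx": 3,"dy": -9,"dz": -23,"twist": -1.2},
  {"dx": 4,"dy": -9.5,"dz": -24.5,"twist": -1.32},
  {"dx": 4.6,"dy": -9.7,"dz": -25.4,"twist": -1.44},
])

```text
clock: 24.73
position: [0.4905, 0.3112, 0.2986]
tool_rot: [-2.782, 1.541, -3.044]
force: [0.4, 0.0, -0.1]
grip_width: 0.0851
```

```bash
python3 - <<'E'
from h import *
show();plan([.492,.309,.16],1.7436)
E
```

```text
t 24.73 p [0.4905 0.3112 0.2986] F [ 0.4  0.  -0.1] w 0.0851
[[-0.029  0.259  0.965]
 [-0.003  0.966 -0.259]
 [-1.    -0.01  -0.027]]
q7 0.25
d(cm) 13.85 -0.03 0.58 twist -0.435 rows 3.5
```

Request:
arm_command([
  {"dx": 2,"dy": 0,"dz": 0.1,"twist": -0.12},
  {"dx": 4,"dy": 0,"dz": 0.2,"twist": -0.24},
  {"dx": 6,"dy": 0,"dz": 0.3,"twist": -0.36},
  {"dx": 9,"dy": 0,"dz": 0.4,"twist": -0.435},
  {"dx": 12,"dy": 0,"dz": 0.5,"twist": -0.435},
  {"dx": 13.8,"dy": 0,"dz": 0.6,"twist": -0.435},
  {"dx": 13.8,"dy": 0,"dz": 0.6,"twist": -0.435},
])

```text
clock: 25.32
position: [0.4907, 0.3078, 0.1564]
tool_rot: [3.131, 1.536, -2.979]
force: [-0.4, 0.0, 0.3]
grip_width: 0.0857
```

```bash
python3 - <<'E'
from h import *
show();plan([.492,.309,.098],1.7436)
t=imaging.grab_frame('top'); crop(t,200,200,310,325,5,'pics/h1.png')
s=imaging.grab_frame('scene'); crop(s,310,150,450,275,5,'pics/h2.png')
a,b=cv2.imread('pics/h1.png'),cv2.imread('pics/h2.png'); b=cv2.copyMakeBorder(b,0,a.shape[0]-b.shape[0],0,0,0) if a.shape[0]>=b.shape[0] else b
a=np.hstack([a,b]); cv2.imwrite('pics/hh.png',cv2.resize(a,None,fx=.64,fy=.64))
E
```

```text
t 25.32 p [0.4907 0.3078 0.1564] F [-0.4  0.   0.3] w 0.0857
[[-0.034 -0.173  0.984]
 [-0.006  0.985  0.172]
 [-0.999  0.    -0.035]]
q7 0.52
d(cm) 5.83 0.10 0.35 twist 0.001 rows 1.4
```

View pics/hh.png

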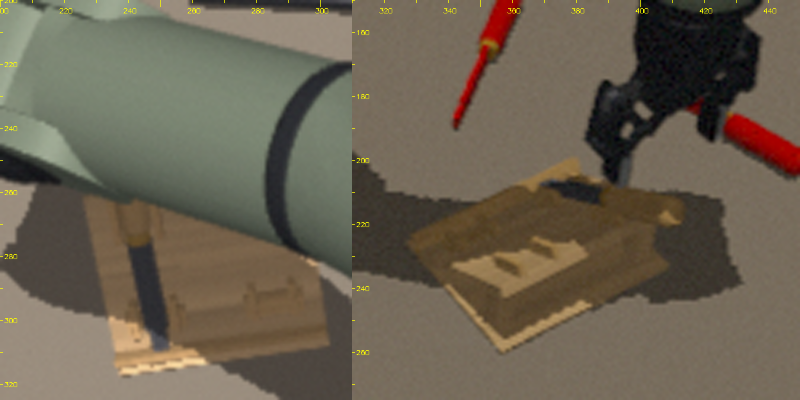

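Request:
arm_command([
  {"dx": 2.5,"dy": 0.1,"dz": 0.4,"twist": 0},
  {"dx": 4.5,"dy": 0.1,"dz": 0.4,"twist": 0},
  {"dx": 5.8,"dy": 0.1,"dz": 0.4,"twist": 0},
  {"dx": 5.8,"dy": 0.1,"dz": 0.4,"twist": 0},
])

```text
clock: 25.75
position: [0.4933, 0.3105, 0.1013]
tool_rot: [3.088, 1.539, -3.022]
force: [-0.2, -1.1, 0.0]
grip_width: 0.0852
```

Request:
arm_command([
  {"dx": 0,"dy": 0,"dz": 0,"twist": 0},
  {"dx": 0,"dy": 0,"dz": 0,"twist": 0},
  {"dx": 0,"dy": 0,"dz": 0,"twist": 0},
  {"dx": 0,"dy": 0,"dz": 0,"twist": 0},
  {"dx": 0,"dy": 0,"dz": 0,"twist": 0},
  {"dx": 0,"dy": 0,"dz": 0,"twist": 0},
  {"dx": 0,"dy": 0,"dz": 0,"twist": 0},
  {"dx": 0,"dy": 0,"dz": 0,"twist": 0},
], grip=1, squeeze=20)

```text
clock: 26.42
position: [0.4937, 0.3107, 0.1018]
tool_rot: [3.083, 1.54, -3.027]
force: [1.1, -1.1, 7.0]
grip_width: 0.0253
```

Request:
arm_command([
  {"dx": -1,"dy": 0,"dz": 0,"twist": 0},
  {"dx": -2.5,"dy": 0,"dz": 0,"twist": 0},
  {"dx": -4.5,"dy": 0,"dz": 0,"twist": 0},
  {"dx": -7,"dy": 0,"dz": 0,"twist": 0},
  {"dx": -10,"dy": 0,"dz": 0,"twist": 0},
  {"dx": -13,"dy": 0,"dz": 0,"twist": 0},
  {"dx": -15,"dy": 0,"dz": 0,"twist": 0},
  {"dx": -17,"dy": 0,"dz": 0,"twist": 0},
  {"dx": -18,"dy": 0,"dz": 0,"twist": 0},
  {"dx": -18,"dy": 0,"dz": 0,"twist": 0},
])

```text
clock: 27.25
position: [0.4996, 0.3119, 0.2844]
tool_rot: [3.033, 1.543, -3.076]
force: [-0.3, 0.3, -2.1]
grip_width: 0.0253
```

```bash
python3 - <<'E'
from h import *
show()
s=imaging.grab_frame('scene'); crop(s,300,100,450,265,5,'pics/y2.png')
s,p,M=state(); g=p-.011*M[:,0]; h=-M[:,2].copy(); h[2]=0; h/=np.linalg.norm(h)
for th in range(20,50,5):
    t=np.radians(th); d=h*np.cos(t)-np.array([0,0,1])*np.sin(t)
    print(th,proj('scene',g+.170*d).round(1),proj('scene',g-.03*d).round(1))
plan([.50,.05,.28],1.551)
E
```

```text
t 27.25 p [0.4996 0.3119 0.2844] F [-0.3  0.3 -2.1] w 0.0253
[[-0.028 -0.173  0.985]
 [-0.002  0.985  0.173]
 [-1.     0.003 -0.028]]
q7 0.63
20 [372.7 144.6] [424.5 163.6]
25 [373.6 150. ] [424.4 162.5]
30 [374.9 155.4] [424.2 161.4]
35 [376.4 160.7] [423.9 160.3]
40 [378.1 166.1] [423.6 159.2]
45 [380.1 171.4] [423.2 158.1]
d(cm) 0.33 -25.76 -4.44 twist 0.193 rows 6.3
```

View pics/y2.png

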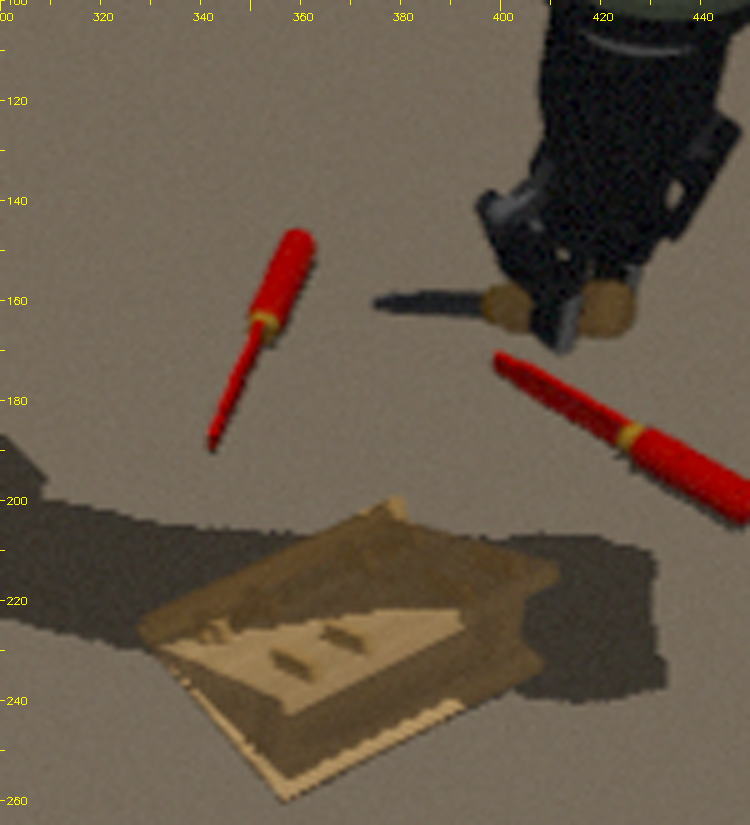

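Request:
arm_command([
  {"dx": 0,"dy": -1,"dz": -0.2,"twist": 0.12},
  {"dx": 0,"dy": -2,"dz": -0.4,"twist": 0.24},
  {"dx": 0,"dy": -3,"dz": -0.6,"twist": 0.36},
  {"dx": 0,"dy": -4,"dz": -0.8,"twist": 0.48},
  {"dx": 0,"dy": -5,"dz": -1,"twist": 0.6},
  {"dx": 0,"dy": -6,"dz": -1.2,"twist": 0.72},
  {"dx": 0,"dy": -7,"dz": -1.4,"twist": 0.84},
  {"dx": 0,"dy": -8,"dz": -1.6,"twist": 0.96},
  {"dx": 0,"dy": -9,"dz": -1.8,"twist": 1.08},
  {"dx": 0,"dy": -10,"dz": -2,"twist": 1.2},
  {"dx": 0,"dy": -11,"dz": -2.2,"twist": 1.32},
  {"dx": 0,"dy": -12,"dz": -2.4,"twist": 1.44},
])

```text
clock: 28.3
position: [0.4958, 0.1882, 0.2818]
tool_rot: [-1.755, 1.539, -3.028]
force: [0.6, 0.2, -1.1]
grip_width: 0.0252
```

```bash
python3 - <<'E'
from h import *
show(); plan([.48,.05,.28],1.551)
E
```

```text
t 28.30 p [0.4958 0.1882 0.2818] F [ 0.6  0.2 -1.1] w 0.0252
[[-0.032  0.955  0.294]
 [-0.004  0.294 -0.956]
 [-0.999 -0.031 -0.006]]
q7 -0.45
d(cm) 0.28 -5.57 12.75 twist -1.253 rows 10.0
```

Request:
arm_command([
  {"dx": 0,"dy": -0.5,"dz": 1.1,"twist": 0.12},
  {"dx": 0,"dy": -1,"dz": 2.2,"twist": 0.24},
  {"dx": 0,"dy": -1.5,"dz": 3.3,"twist": 0.36},
  {"dx": 0,"dy": -2,"dz": 4.4,"twist": 0.48},
  {"dx": 0,"dy": -2.5,"dz": 5.5,"twist": 0.6},
  {"dx": 0,"dy": -3,"dz": 6.6,"twist": 0.72},
  {"dx": 0,"dy": -3.5,"dz": 7.7,"twist": 0.84},
  {"dx": 0,"dy": -4,"dz": 8.8,"twist": 0.96},
  {"dx": 0,"dy": -4.5,"dz": 9.9,"twist": 1.08},
  {"dx": 0,"dy": -5,"dz": 11,"twist": 1.2},
  {"dx": 0,"dy": -5.3,"dz": 12,"twist": 1.32},
  {"dx": 0,"dy": -5.6,"dz": 12.8,"twist": 1.44},
])

```text
clock: 29.3
position: [0.4792, 0.0483, 0.2817]
tool_rot: [-0.3, 1.537, -3.019]
force: [-0.4, 0.3, -1.8]
grip_width: 0.0251
```

```bash
python3 - <<'E'
from h import *
show(); plan([.48,.05,.28],1.551)
E
```

```text
t 29.30 p [0.4792 0.0483 0.2817] F [-0.4  0.3 -1.8] w 0.0251
[[-0.034  0.41  -0.912]
 [-0.004 -0.912 -0.41 ]
 [-0.999 -0.01   0.032]]
q7 -1.50
d(cm) 0.16 -0.12 -0.15 twist 0.442 rows 3.5
```

Request:
arm_command([
  {"dx": 0,"dy": 0,"dz": 0,"twist": 0.12},
  {"dx": 1,"dy": 0,"dz": 0,"twist": 0.24},
  {"dx": 3,"dy": 0,"dz": 0,"twist": 0.36},
  {"dx": 6,"dy": 0,"dz": 0,"twist": 0.442},
  {"dx": 9,"dy": 0,"dz": 0,"twist": 0.442},
  {"dx": 11.5,"dy": 0,"dz": 0,"twist": 0.442},
  {"dx": 12.5,"dy": 0,"dz": 0,"twist": 0.442},
  {"dx": 12.5,"dy": 0,"dz": 0,"twist": 0.442},
])

```text
clock: 29.97
position: [0.4733, 0.0475, 0.1544]
tool_rot: [0.143, 1.532, -3.017]
force: [-1.3, -0.4, -1.0]
grip_width: 0.0254
```

```bash
python3 - <<'E'
from h import *
show()
s=imaging.grab_frame('scene'); crop(s,240,180,380,345,5,'pics/z2.png')
s,p,M=state(); g=p-.011*M[:,0]; h=-M[:,2].copy(); h[2]=0; h/=np.linalg.norm(h)
for th in range(25,50,4):
    t=np.radians(th); d=h*np.cos(t)-np.array([0,0,1])*np.sin(t)
    print(th,proj('scene',g+.172*d).round(1),(g+.172*d).round(4))
E
```

```text
t 29.97 p [0.4733 0.0475 0.1544] F [-1.3 -0.4 -1. ] w 0.0254
[[-0.039 -0.019 -0.999]
 [-0.005 -1.     0.019]
 [-0.999  0.006  0.038]]
q7 -1.99
25 [331.9 290.8] [0.6305 0.0448 0.0944]
29 [331.  291.6] [0.6251 0.0449 0.0837]
33 [330.1 292. ] [0.6189 0.045  0.0734]
37 [329.  292.1] [0.612  0.0451 0.0636]
41 [327.9 291.9] [0.6045 0.0453 0.0542]
45 [326.7 291.3] [0.5963 0.0454 0.0454]
49 [325.4 290.5] [0.5875 0.0456 0.0373]
```

View pics/z2.png

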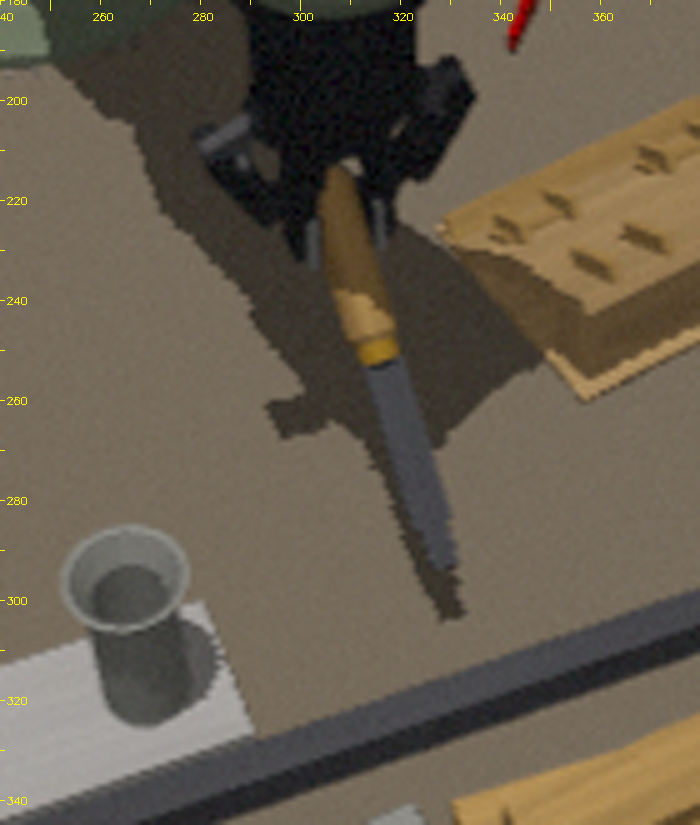

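Request:
arm_command([
  {"dx": 1.5,"dy": 0,"dz": -0.2,"twist": 0},
  {"dx": 3,"dy": 0,"dz": -0.4,"twist": 0},
  {"dx": 4.5,"dy": 0,"dz": -0.6,"twist": 0},
  {"dx": 5.4,"dy": 0,"dz": -1.2,"twist": 0},
  {"dx": 5.4,"dy": 0,"dz": -2,"twist": 0},
  {"dx": 5.4,"dy": 0,"dz": -2.7,"twist": 0},
  {"dx": 5.4,"dy": 0,"dz": -2.7,"twist": 0},
])

```text
clock: 30.6
position: [0.5016, 0.0471, 0.1022]
tool_rot: [0.135, 1.537, -3.027]
force: [-0.3, -0.6, -1.2]
grip_width: 0.0252
```

```bash
python3 - <<'E'
from h import *
show()
s=imaging.grab_frame('scene'); crop(s,260,200,380,345,5,'pics/za.png')
E
```

```text
t 30.60 p [0.5016 0.0471 0.1022] F [-0.3 -0.6 -1.2] w 0.0252
[[-0.034 -0.02  -0.999]
 [-0.004 -1.     0.02 ]
 [-0.999  0.005  0.034]]
q7 -2.02
```

View pics/za.png

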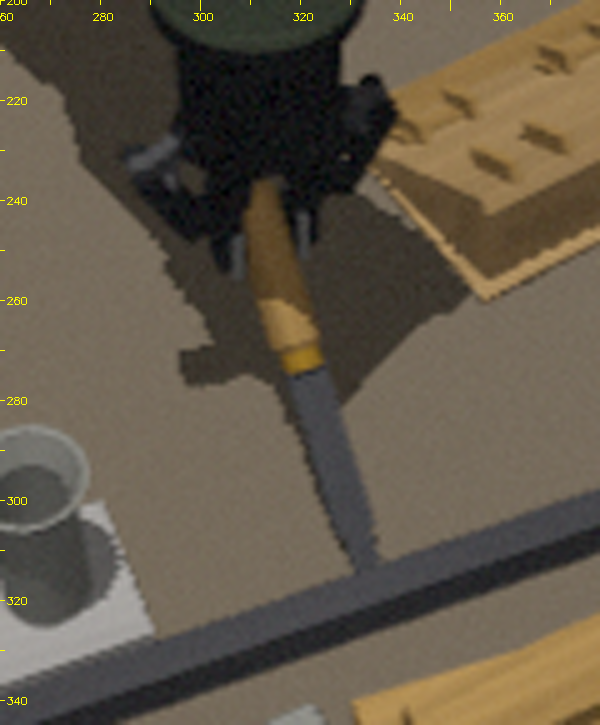

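Request:
arm_command([
  {"dx": -0.6,"dy": 0,"dz": -0.5,"twist": 0},
  {"dx": -1.2,"dy": 0,"dz": -1.1,"twist": 0},
  {"dx": -1.8,"dy": 0,"dz": -1.7,"twist": 0},
  {"dx": -2.35,"dy": 0,"dz": -2.4,"twist": 0},
  {"dx": -2.9,"dy": 0,"dz": -3.0,"twist": 0},
  {"dx": -3.4,"dy": 0,"dz": -3.6,"twist": 0},
  {"dx": -3.9,"dy": 0,"dz": -4.1,"twist": 0},
  {"dx": -4.35,"dy": 0,"dz": -4.6,"twist": 0},
  {"dx": -4.35,"dy": 0,"dz": -4.6,"twist": 0},
])

```text
clock: 31.4
position: [0.5494, 0.0463, 0.1447]
tool_rot: [0.135, 1.538, -3.027]
force: [-1.8, -0.6, -1.3]
grip_width: 0.0253
```

```bash
python3 - <<'E'
from h import *
show()
s=imaging.grab_frame('scene'); crop(s,260,200,380,345,5,'pics/zb.png')
E
```

```text
t 31.40 p [0.5494 0.0463 0.1447] F [-1.8 -0.6 -1.3] w 0.0253
[[-0.033 -0.02  -0.999]
 [-0.004 -1.     0.02 ]
 [-0.999  0.004  0.033]]
q7 -1.96
```

View pics/zb.png

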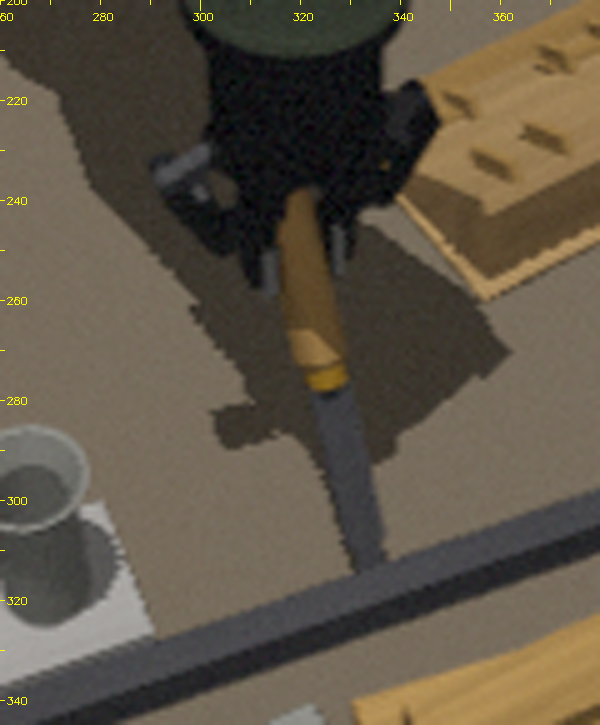

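Request:
arm_command([
  {"dx": -0.6,"dy": 0,"dz": -0.9,"twist": 0},
  {"dx": -1.1,"dy": 0,"dz": -1.7,"twist": 0},
  {"dx": -1.55,"dy": 0,"dz": -2.5,"twist": 0},
  {"dx": -1.95,"dy": 0,"dz": -3.5,"twist": 0},
  {"dx": -2.3,"dy": 0,"dz": -4.4,"twist": 0},
  {"dx": -2.6,"dy": 0,"dz": -5.3,"twist": 0},
  {"dx": -2.85,"dy": 0,"dz": -6.3,"twist": 0},
  {"dx": -3.1,"dy": 0,"dz": -7.3,"twist": 0},
  {"dx": -3.3,"dy": 0,"dz": -8.2,"twist": 0},
  {"dx": -3.4,"dy": 0,"dz": -9.0,"twist": 0},
  {"dx": -3.4,"dy": 0,"dz": -9.3,"twist": 0},
  {"dx": -3.4,"dy": 0,"dz": -9.3,"twist": 0},
])

```text
clock: 32.45
position: [0.6433, 0.0446, 0.1748]
tool_rot: [0.132, 1.537, -3.03]
force: [-0.6, 0.7, -0.7]
grip_width: 0.0253
```

```bash
python3 - <<'E'
from h import *
show()
s=imaging.grab_frame('scene'); crop(s,260,200,380,345,5,'pics/zc.png')
E
```

```text
t 32.45 p [0.6433 0.0446 0.1748] F [-0.6  0.7 -0.7] w 0.0253
[[-0.034 -0.02  -0.999]
 [-0.004 -1.     0.02 ]
 [-0.999  0.004  0.033]]
q7 -1.91
```

View pics/zc.png

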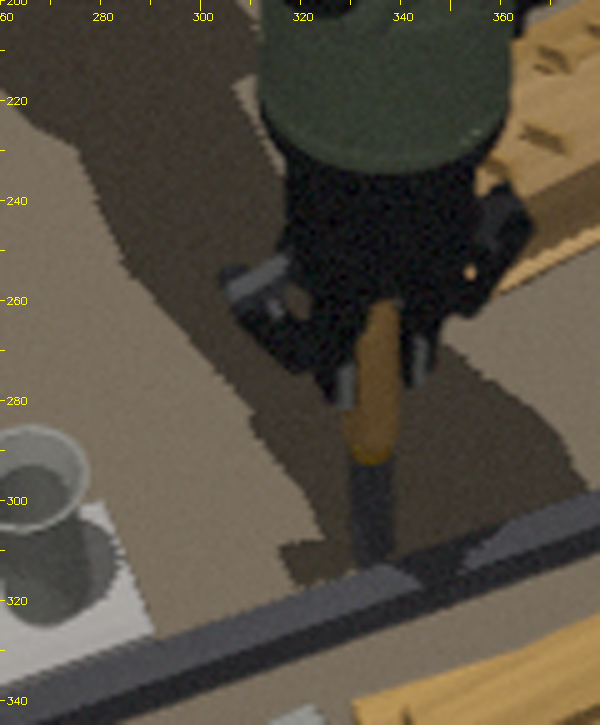

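Near vertical. Next I'll lift and carry it to the left cup at (0.606, -0.107).

Request:
arm_command([
  {"dx": -0.5,"dy": 0,"dz": 0.4,"twist": 0},
  {"dx": -2.5,"dy": 0,"dz": 0.8,"twist": 0},
  {"dx": -5,"dy": 0,"dz": 1,"twist": 0},
  {"dx": -8,"dy": 0,"dz": 1.5,"twist": 0},
  {"dx": -11,"dy": 0,"dz": 2,"twist": 0},
  {"dx": -14,"dy": 0,"dz": 2.5,"twist": 0},
  {"dx": -16,"dy": 0,"dz": 3,"twist": 0},
  {"dx": -17,"dy": 0,"dz": 3.5,"twist": 0},
  {"dx": -17,"dy": 0,"dz": 3.5,"twist": 0},
])

```text
clock: 33.25
position: [0.6133, 0.0462, 0.3483]
tool_rot: [0.141, 1.54, -3.02]
force: [-0.3, -0.4, -1.0]
grip_width: 0.0255
```

```bash
python3 - <<'E'
from h import *
show(); p,M=state()[1:]
plan(np.array([.6062,-.107,p[2]])+.011*M[:,0]-[0,0,.011*M[2,0]],1.551)
E
```

```text
t 33.25 p [0.6133 0.0462 0.3483] F [-0.3 -0.4 -1. ] w 0.0255
[[-0.03  -0.02  -0.999]
 [-0.004 -1.     0.02 ]
 [-1.     0.004  0.03 ]]
q7 -1.87
d(cm) 0.08 15.33 0.44 twist -0.000 rows 3.7
```

Request:
arm_command([
  {"dx": 0,"dy": 2,"dz": 0.1,"twist": 0},
  {"dx": 0,"dy": 5,"dz": 0.2,"twist": 0},
  {"dx": 0,"dy": 8,"dz": 0.3,"twist": 0},
  {"dx": 0,"dy": 11,"dz": 0.4,"twist": 0},
  {"dx": 0,"dy": 13.5,"dz": 0.4,"twist": 0},
  {"dx": 0,"dy": 15.3,"dz": 0.4,"twist": 0},
  {"dx": 0,"dy": 15.3,"dz": 0.4,"twist": 0},
  {"dx": 0,"dy": 15.3,"dz": 0.4,"twist": 0},
])

```text
clock: 33.92
position: [0.6057, -0.1077, 0.3474]
tool_rot: [0.132, 1.538, -3.031]
force: [-0.3, 0.6, -1.5]
grip_width: 0.0252
```

```bash
python3 - <<'E'
from h import *
show(); s=imaging.grab_frame('scene'); crop(s,170,200,310,345,5,'pics/zd2.png')
t=imaging.grab_frame('top'); crop(t,360,170,480,250,6,'pics/zd1.png')
p,M=state()[1:]; g=p-.011*M[:,0]; print(p)
for a in(-5,0,5):
    t=np.radians(a); x=g+.172*np.array([np.sin(t),0,-np.cos(t)]);print(a,proj('scene',x).round(1),proj('top',x).round(1))
E
```

```text
t 33.92 p [ 0.6057 -0.1077  0.3474] F [-0.3  0.6 -1.5] w 0.0252
[[-0.032 -0.022 -0.999]
 [-0.004 -1.     0.022]
 [-0.999  0.004  0.032]]
q7 -1.61
[ 0.60606363 -0.10587976  0.34803005]
-5 [260.1 275.2] [403.5 211.9]
0 [262.3 280.6] [403.5 206. ]
5 [264.4 285.8] [403.6 200. ]
```

View pics/zd2.png

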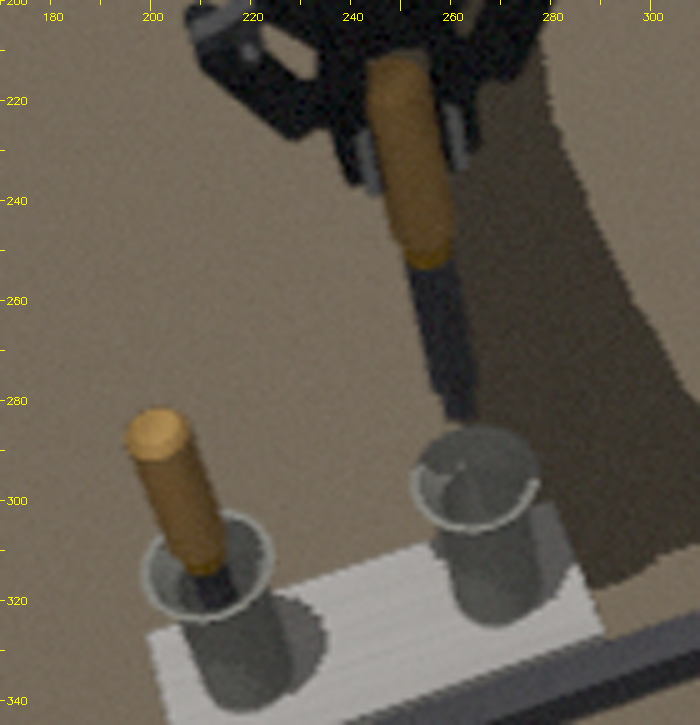

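View pics/zd1.png

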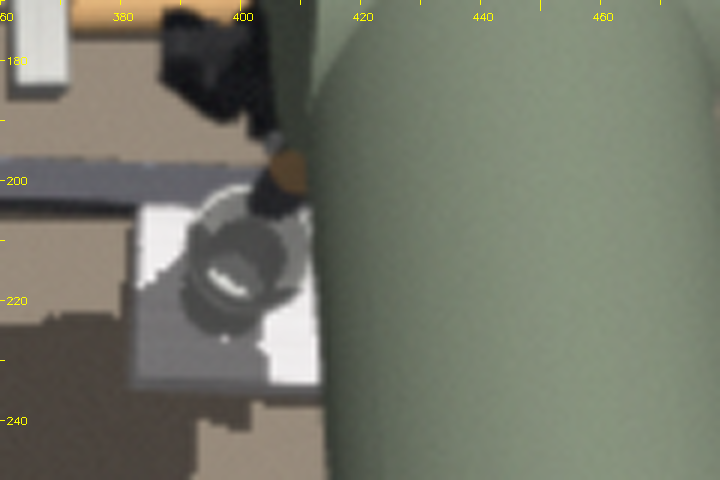

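Request:
arm_command([
  {"dx": 2,"dy": 0.1,"dz": 0,"twist": 0},
  {"dx": 4,"dy": 0.1,"dz": -0.1,"twist": 0},
  {"dx": 5.5,"dy": 0.1,"dz": -0.15,"twist": 0},
  {"dx": 7,"dy": 0.1,"dz": -0.2,"twist": 0},
  {"dx": 8.5,"dy": 0.1,"dz": -0.25,"twist": 0},
  {"dx": 10,"dy": 0.1,"dz": -0.3,"twist": 0},
  {"dx": 11.5,"dy": 0.1,"dz": -0.35,"twist": 0},
  {"dx": 11.5,"dy": 0.1,"dz": -0.35,"twist": 0},
])

```text
clock: 34.68
position: [0.6047, -0.106, 0.2299]
tool_rot: [0.081, 1.535, -3.078]
force: [-0.6, -0.2, -1.6]
grip_width: 0.0252
```

```bash
python3 - <<'E'
from h import *
show(); s=imaging.grab_frame('scene'); crop(s,170,200,310,345,5,'pics/ze2.png')
E
```

```text
t 34.68 p [ 0.6047 -0.106   0.2299] F [-0.6 -0.2 -1.6] w 0.0252
[[-0.036 -0.017 -0.999]
 [-0.002 -1.     0.017]
 [-0.999  0.003  0.036]]
q7 -1.64
```

View pics/ze2.png

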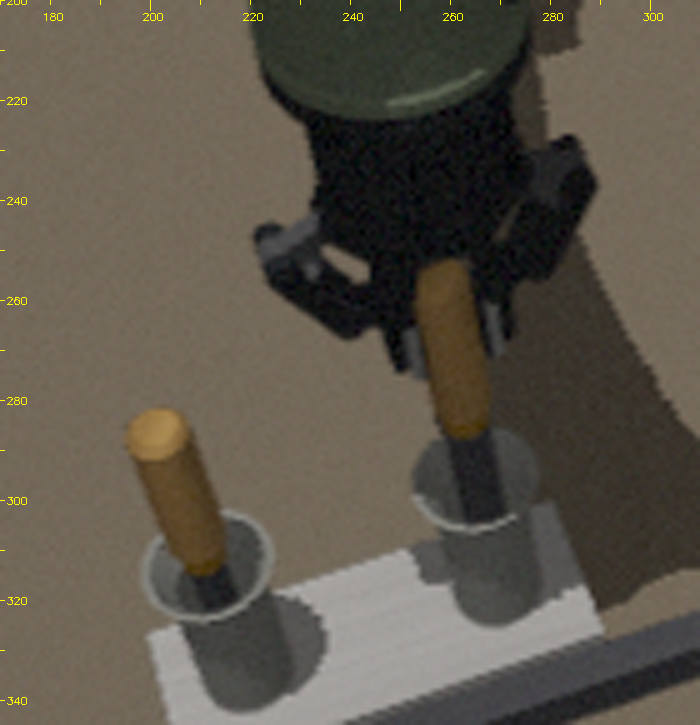

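Request:
arm_command([
  {"dx": 0.8,"dy": 0,"dz": 0,"twist": 0},
  {"dx": 1.5,"dy": 0,"dz": -0.1,"twist": 0},
  {"dx": 2.0,"dy": 0,"dz": -0.1,"twist": 0},
  {"dx": 2.2,"dy": 0,"dz": -0.1,"twist": 0},
  {"dx": 2.2,"dy": 0,"dz": -0.1,"twist": 0},
])

```text
clock: 35.15
position: [0.6053, -0.1062, 0.2092]
tool_rot: [0.086, 1.536, -3.073]
force: [0.6, -0.2, -1.5]
grip_width: 0.0251
```

Request:
arm_command([
  {"dx": 0.2,"dy": 0,"dz": 0,"twist": 0},
  {"dx": 0.3,"dy": 0,"dz": 0,"twist": 0},
])

```text
clock: 35.32
position: [0.6053, -0.1063, 0.2063]
tool_rot: [0.088, 1.536, -3.071]
force: [-0.3, 0.3, -1.4]
grip_width: 0.0253
```

Request:
arm_command([
  {"dx": 0.2,"dy": 0,"dz": 0,"twist": 0},
  {"dx": 0.2,"dy": 0,"dz": 0,"twist": 0},
])

```text
clock: 35.48
position: [0.6055, -0.1063, 0.2044]
tool_rot: [0.092, 1.537, -3.067]
force: [0.2, 0.3, 0.5]
grip_width: 0.0249
```

Request:
arm_command([
  {"dx": 0.2,"dy": 0,"dz": 0,"twist": 0},
  {"dx": 0.2,"dy": 0,"dz": 0,"twist": 0},
])

```text
clock: 35.65
position: [0.6064, -0.1063, 0.2041]
tool_rot: [0.111, 1.54, -3.049]
force: [-1.8, -0.5, 17.6]
grip_width: 0.025
```

```bash
python3 - <<'E'
from h import *
show(); s=imaging.grab_frame('scene'); crop(s,170,200,310,345,5,'pics/zf2.png')
E
```

```text
t 35.65 p [ 0.6064 -0.1063  0.2041] F [-1.8 -0.5 17.6] w 0.0250
[[-0.031 -0.018 -0.999]
 [-0.003 -1.     0.018]
 [-1.     0.003  0.031]]
q7 -1.65
```

View pics/zf2.png

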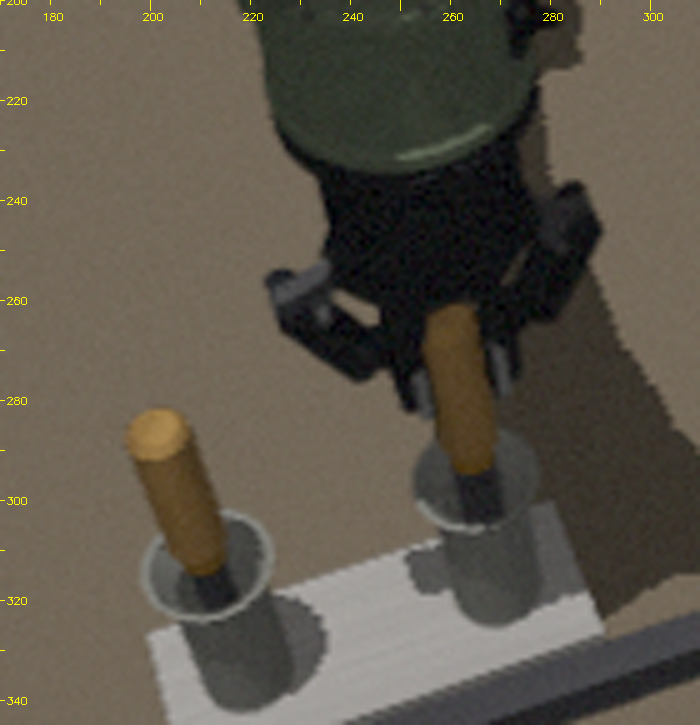

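The flat file is on the cup floor, at a height that matches the first file. I'll ease off, release and retreat.

Request:
arm_command([
  {"dx": -0.1,"dy": 0,"dz": 0,"twist": 0},
  {"dx": -0.1,"dy": 0,"dz": 0,"twist": 0},
])

```text
clock: 35.87
position: [0.6067, -0.1064, 0.2057]
tool_rot: [0.118, 1.541, -3.042]
force: [-0.1, 0.2, -1.3]
grip_width: 0.0253
```

Request:
arm_command([
  {"dx": 0,"dy": 0,"dz": 0,"twist": 0},
  {"dx": 0,"dy": 0,"dz": 0,"twist": 0},
  {"dx": 0,"dy": 0,"dz": 0,"twist": 0},
  {"dx": 0,"dy": 0,"dz": 0,"twist": 0},
  {"dx": 0,"dy": 0,"dz": 0,"twist": 0},
  {"dx": 0,"dy": 0,"dz": 0,"twist": 0},
  {"dx": 0,"dy": 0,"dz": 0,"twist": 0},
], grip=-1)

```text
clock: 36.45
position: [0.6067, -0.1063, 0.2056]
tool_rot: [0.116, 1.541, -3.044]
force: [1.1, 0.4, -0.1]
grip_width: 0.0851
```

Request:
arm_command([
  {"dx": -1.5,"dy": 0,"dz": 0,"twist": 0},
  {"dx": -3.5,"dy": 0,"dz": 0,"twist": 0},
  {"dx": -6,"dy": 0,"dz": 0,"twist": 0},
  {"dx": -9,"dy": 0,"dz": 0,"twist": 0},
  {"dx": -12,"dy": 0,"dz": 0,"twist": 0},
  {"dx": -14,"dy": -2,"dz": 1,"twist": 0},
  {"dx": -14,"dy": -6,"dz": 3,"twist": 0},
  {"dx": -14,"dy": -10,"dz": 6,"twist": 0},
  {"dx": -14,"dy": -14,"dz": 9,"twist": 0},
  {"dx": -14,"dy": -18,"dz": 12,"twist": 0},
  {"dx": -14,"dy": -20,"dz": 14,"twist": 0},
  {"dx": -14,"dy": -20,"dz": 14,"twist": 0},
])

```text
clock: 37.45
position: [0.4713, 0.1008, 0.3496]
tool_rot: [0.09, 1.541, -3.065]
force: [1.7, 0.9, 0.8]
grip_width: 0.0854
```

```bash
python3 - <<'E'
from h import *
show(); s=imaging.grab_frame('scene'); crop(s,170,250,310,380,5,'pics/zg2.png'); cv2.imwrite('pics/zgs.png',s[:,:,::-1])
t=imaging.grab_frame('top'); crop(t,365,175,495,265,6,'pics/zg1.png')
E
```

```text
t 37.45 p [0.4713 0.1008 0.3496] F [1.7 0.9 0.8] w 0.0854
[[-0.03  -0.013 -0.999]
 [-0.002 -1.     0.013]
 [-1.     0.003  0.03 ]]
q7 -2.00
```

View pics/zg2.png

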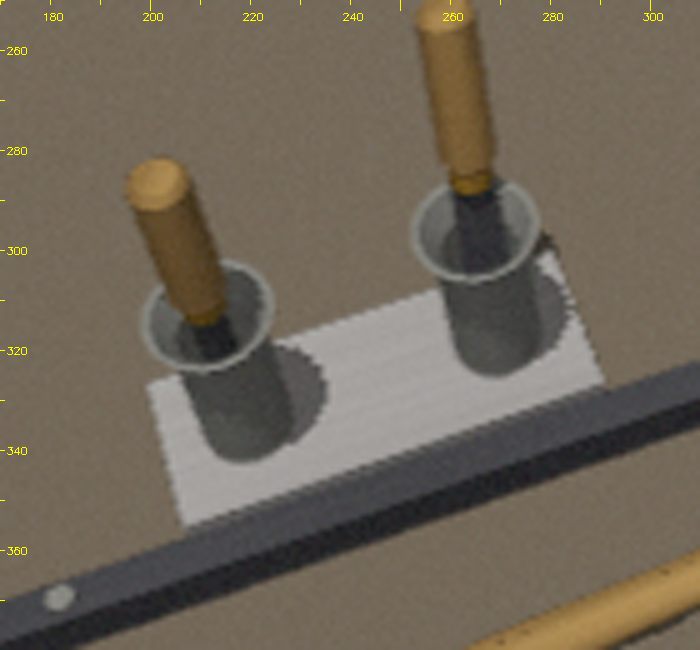

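View pics/zg1.png

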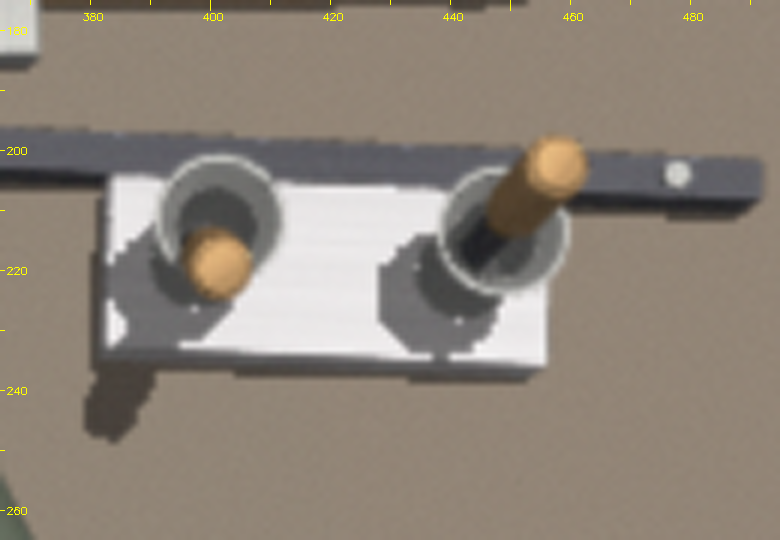

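View pics/zgs.png

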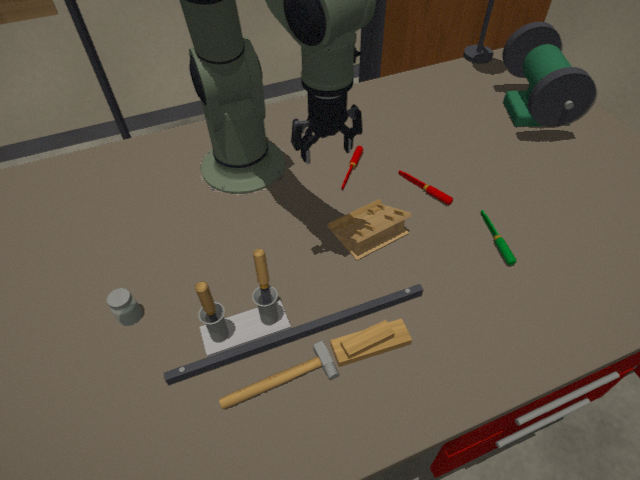

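```bash
python3 - <<'E'
from h import *
s=imaging.grab_frame('scene'); crop(s,235,235,295,315,8,'pics/zh.png')
t=imaging.grab_frame('top'); crop(t,380,195,430,245,8,'pics/zi.png')
for us,ut in(((259,250),(401.2,219)),((201.5,286),(457.5,202.5))):
    x,e=tri(us,ut,(.6,-.15,.22)); print(x,e)
print([unproj('top',u,v,.036) for u,v in((383,204),(455.5,206.5))])
E
```

```text
[ 0.56400311 -0.09395526  0.2362593 ] [-0.2  0.  -0.3 -0.1]
[ 0.60676389 -0.22670027  0.23588181] [-0.3  0.  -0.4 -0.1]
[array([ 0.64463218, -0.06818071,  0.036     ]), array([ 0.6418779 , -0.26529957,  0.036     ])]
```

View pics/zh.png

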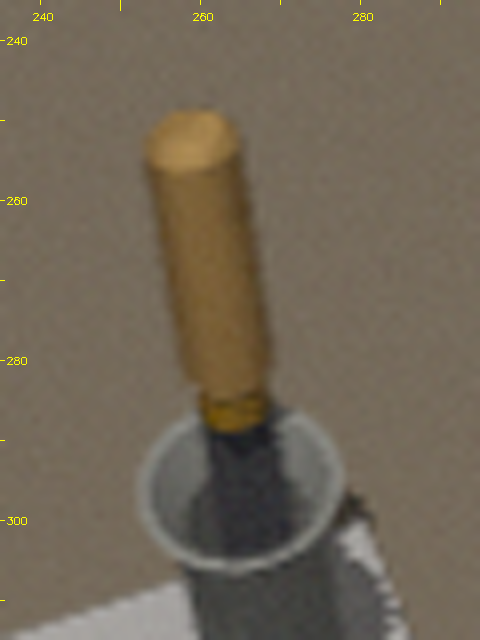

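View pics/zi.png

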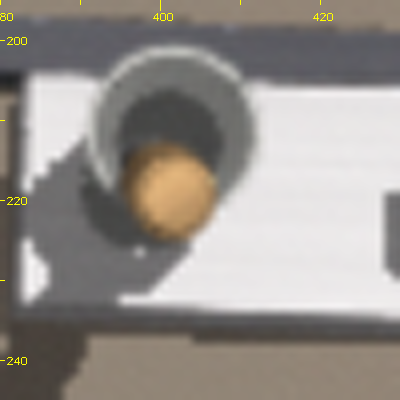

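```bash
python3 - <<'E'
from h import *
print(order.job_done())
E
```

```text
the job is handed in; nothing more can be done
None
```

The job is handed in at about 37.6 s of the 72 s allowed. The stand is back against the rail and both files are in its cups, handle up; no verdict was reported.

**What I did**
- **Stand:** I pushed its near side with the open finger, at the middle and then at the +y end, until it stopped against the rail. I did not press the −y end separately.
- **Files:** I gripped each by the handle, turned it upright by pressing its tip against the fixed rail, and lowered it until it touched the cup floor before releasing it. The round file is in the −y cup and the flat file in the +y cup.

**Last checks**
- **Stand position:** A fit made after the push, before the files went in, gave a gap to the rail of about 0.9 mm. The stand was within about 0.1° of the rail's direction; both figures are within camera accuracy. The final pictures show it in the same place along the rail.
- **Files:** Both handle ends measure about 236 mm high, so both files are fully down. The round file is upright.
- **Bystanders:** The jar, offcuts and hammer look unmoved in the final picture.

**What did not go perfectly**
- **Stand rocked:** I first tried to upright the round file against the rim of a cup, and at about 5 N the stand seemed to rock slightly. I backed off, and it settled flat and flush again.
- **Flat file leans:** It leans about 15° towards the robot, because its 6 mm blade has room to tilt in the 34 mm cup.
- **Hard push:** The push at the +y end peaked at about 40 N along the push and 51 N in all at the wrist, on the finger, with the stand already against the rail. That matches the 40 N limit, which is set for the arm and the gripper's body.

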